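Load, close and evacuate a bench-top vacuum kiln

ROBOT

A 6-joint arm with a two-finger parallel gripper is mounted at the origin on the work surface; the furniture and walls round the work are solid. World frame = base frame: x ahead of the robot, y to its left, z up, the work surface at z = 0. Lengths are in m, angles in rad, forces in N, time in s.
With the tool pointing down it reaches from about 0.35 to 0.775 m from the base axis. Payload 7.3 kg.
Tool frame: the origin (TCP) lies at the centre of the arm's flange, where the gripper is bolted on; the fingertips stand 178 mm ahead of it and the grasp point (between the pads) lies 159 mm ahead of it; z points along the fingers, y is the line along which they close (so a half turn about z gives the same grasp; the last joint's range is limited). The gripper opens to 92 mm and grips with 3 to 60 N. Pads are 19 mm wide; open, the fingers measure 130 mm over their backs; the gripper's body (75 mm by 190 mm) begins 47 mm behind the grasp point.
Start: joints at [1.153, 0.342, 1.524, -0, 1.275, -0.146], TCP at [0.141, 0.506, 0.405] pointing down, gripper open.
Joint ranges: [-2.53, 2.53], [-0.77, 2.02], [0.04, 2.7], [-1, 4.14], [0.28, 2.66], [-3.11, 3.11]. Speed limits (rad/s): [2.57, 2.57, 3.14, 3.14, 3.14, 3.14].

INTERFACE

Orientations are given as [roll, pitch, yaw] about the fixed x, y, z axes, in that order (R = Rz(yaw) Ry(pitch) Rx(roll)).
In Python, from cell import robot gives the robot as it stands.
- The arm moves only by the shell command python3 drive.py 'ROWS' [OPENING] [FORCE]. ROWS is a JSON list of rows, 1 to 8 of them, each of 6 numbers: dx, dy, dz in m, then a rotation vector rx, ry, rz in rad; each row shifts and turns the commanded pose from where the row before left it, along the tool's axes as they then stand; what a row does not reach is not made up. A row lasts 1/12 s, in which the tool goes at most 0.0417 m and 0.125 rad, less where a joint would pass 70% of its speed; a pose out of reach is approached as far as the arm can. OPENING is the finger opening in m, set as the command begins (- or left out keeps the last). The fingers move at their own pace and stop on an object; FORCE is the grip in N (left out, the last holds). Time passes only in rows, so rows that do not move let the fingers close. It prints the time, the measured TCP pose, the force, the opening and the grip force at its end.
- robot.observe(): the state, without advancing time (a new reading comes with each control period).
- robot.read_camera(name): name is "scene" or "top" or "wrist"; returns a dict with "image" (400x640x3 uint8, red, green, blue), "fx", "fy", "cx", "cy" (pixels), "pose" (4x4, takes a point from camera to world coordinates). Camera axes: x right, y down, z forward; pixel columns grow to the right and rows downward; lengths in m; the calibration is good to about 2 mm. The wrist camera is an equidistant fisheye: a pixel r from the principal point sees the ray r / f radians off the axis. A picture is of the moment at which its call begins. There is no depth.
- robot.hand_in(): hands the job in; it is judged then, once.
The state is a dict: "time": time; "qpos": joint angles; "qvel": joint speeds; "joint_efforts": joint torques, N m; "tool_pos": TCP position; "tool_rot": TCP orientation; "contact_force": force on the tool from outside, world axes, zero at the start; "torque": the same for the moment, N m; "opening": finger opening in m; "grip_force": force on a finger pad.
Only numpy, scipy, OpenCV 4.12 (cv2) and the standard library are available. Lean on these libraries where they do the work, as an engineer would, in place of code of your own. Each camera call takes 0.05 s, during which the arm holds its last target. There are 200 camera calls.

TASK

Lay every wood blank from the bench flat on the kiln's plate, side by side; then take the hook pole, hook it into the ring eye of the standing lid and swing the hot lid shut with it, without a slam and without touching the lid panel with the gripper. Snap the three orange tabs home round the rim, then draw the vacuum with two full squeezes of the pump trigger, letting it right out after each. Leave the pole lying in its rest again, and don't knock over the glue bottle.

Things in the scene. Friction and masses are not known exactly. Their poses are not given: they have to be found in the camera images.
- kiln: Vacuum kiln, grey, fixed: a shallow box 250 (its x) x 200 (its y) mm, rim 115 mm above the bench, open chamber 220 x 170 mm, 55 mm deep. Origin at the centre of its underside, z up; y points to the hinge side, the -x side carries gauge and knob. A hand vacuum pump, 138 mm high, stands outside its +x side.
- plate (a point): Centre of the kiln's heated plate (the chamber floor, 60 mm above the bench). Axes as the kiln's: the chamber reaches 110 mm either way in x and 85 mm either way in y. Room for four blanks, two by two, with their long sides along y.
- kiln_lid (a joint): Hinge of the kiln lid in rad: 0 shut, 1.58 to 1.8 at the start (standing up, leaning back). The hinge line runs along the kiln's x at kiln y = +100 mm, 118 mm above the bench. A stiff friction hinge (0.7 N m): the lid stays at any angle where it is left; drawn by the eye it takes up to about 3 N.
- lid_panel (a point): Middle of the hot, light metal lid panel (250 x 200 x 16 mm), on its outer face, with the kiln's axes when shut (then 134 mm above the bench). Do not touch the panel with the gripper; the tabs and the eye on its edges may be touched.
- eye (a point): Centre of the steel ring eye at the middle of the lid's free edge: hole 38 mm in diameter, wire 7 mm, ring axis along the kiln's x. It lies 229 mm from the hinge line and 8 mm towards the outer face: some 0.33 m above the bench while the lid stands open, 126 mm when shut.
- pole: Hook pole, 290 mm, 0.12 kg, lying level in its rest, z up. Origin in its handle, near its centre of mass: grip here. Along its x: wooden handle 24 mm wide (y), 22 mm high (z), from -115 to +45 mm; steel rod 9 mm thick to +175 mm; there an 8 mm hook turns square to its -y for 35 mm, with a 13 mm lip back towards the handle.
- hook (a point): Middle of the hook's cross bar: at (175, -17, 0) mm in the pole's frame, axes as the pole's. When this point is at the eye's centre the hook is in the eye; slide it in along the eye's axis.
- pole_rest: Fixed wooden rest for the pole, 230 x 50 mm board with two open-topped forks at its x = -80 and +62 mm (flared slots 33 mm wide at the bottom and 47 at the top; tops 60 and 67 mm above the bench). Its x is the direction in which the pole's x points at the start. Origin at the underside.
- rest_mid (a point): Where the pole's origin belongs when it lies in the rest: 50 mm above the bench, axes as the rest's.
- pump_trigger (a joint): Hinge of the pump's red trigger in rad: 0 let out, 0.25 fully squeezed. Pivot at its foot, 57 mm above the bench; sprung, about 2 N to start and 5 N to hold fully in, at the pad. It springs back by itself.
- trigger_pad (a point): Point on the trigger's outer face (facing the kiln's -y), 115 mm above the bench when let out; the trigger is 22 mm wide along the kiln's x and its free end stands 134 mm above the bench. It moves 15 mm towards the kiln's +y when squeezed.
- pump_grip (a point): Point on the pump's fixed black upright grip, on the face towards the trigger, 115 mm above the bench, axes as the kiln's. The grip is 20 mm thick (from here along the kiln's +y), 26 mm wide (x), top 138 mm above the bench. Grip and trigger together span 48 mm along the kiln's y at this height when let out, 33 mm when squeezed; take both between the fingers from above.
- glue_bottle: Glue bottle, 203 mm tall, standing at the back of the bench behind the kiln. A bystander. Origin under its centre, z up.
- tab_near (a joint): Snap tab, orange, on the lid's edge above the kiln's -x (gauge) side, 30 mm from its middle towards the hinge; hinged on the lid edge, sticking out 41 mm, 42 mm wide. 0 up (0.65 rad above the lid's plane), 0.75 snapped home (0.1 rad below it). Over-centre spring: short of half way it springs back up, past half way it snaps home by itself; about 3 N at the pad.
- tab_near_pad (a point): Where to press this tab: on its upper face, 32 mm out from its hinge. With the lid shut it stands about 152 mm above the bench while the tab is up, and sinks to about 130 mm (and moves 6 mm outwards) as it snaps home; press straight down.
- tab_side (a joint): Snap tab, orange, on the lid's free edge (kiln -y side), 75 mm towards the kiln's -x from the eye; hinged on the lid edge, sticking out 41 mm, 42 mm wide. 0 up (0.65 rad above the lid's plane), 0.75 snapped home (0.1 rad below it). Over-centre spring: short of half way it springs back up, past half way it snaps home by itself; about 3 N at the pad.
- tab_side_pad (a point): Where to press this tab: on its upper face, 32 mm out from its hinge. With the lid shut it stands about 152 mm above the bench while the tab is up, and sinks to about 130 mm (and moves 6 mm outwards) as it snaps home; press straight down.
- tab_far (a joint): Snap tab, orange, on the lid's edge above the kiln's +x (pump) side, 50 mm from its middle towards the hinge; hinged on the lid edge, sticking out 41 mm, 42 mm wide. 0 up (0.65 rad above the lid's plane), 0.75 snapped home (0.1 rad below it). Over-centre spring: short of half way it springs back up, past half way it snaps home by itself; about 3 N at the pad.
- tab_far_pad (a point): Where to press this tab: on its upper face, 32 mm out from its hinge. With the lid shut it stands about 152 mm above the bench while the tab is up, and sinks to about 130 mm (and moves 6 mm outwards) as it snaps home; press straight down.
- blank_1: Walnut offcut 45 x 60 x 45 mm (dark), to dry, loose on the bench or, later, on the kiln plate; may be absent (None). Origin at the centre of its underside, long side along its own y, z up. (The vise behind is up to 138 mm high.)
- blank_2: Oak block 45 x 70 x 45 mm (pale), to dry, loose on the bench or, later, on the kiln plate; may be absent (None). Origin at the centre of its underside, long side along its own y, z up. (The vise behind is up to 138 mm high.)
- blank_3: Walnut offcut 45 x 60 x 45 mm (dark), to dry, loose on the bench or, later, on the kiln plate; may be absent (None). Origin at the centre of its underside, long side along its own y, z up. (The vise behind is up to 138 mm high.)
- blank_4: Oak block 45 x 70 x 45 mm (pale), to dry, loose on the bench or, later, on the kiln plate; may be absent (None). Origin at the centre of its underside, long side along its own y, z up. (The vise behind is up to 138 mm high.)

How it is judged:
On the way, in this order (a step that is already met when the one before it is completed fails the run):
1. every blank lies flat on the kiln plate while the lid still stands open, and is let go (x of blank_1 in the frame of plate between -0.105 and 0.105 m and y of blank_1 in the frame of plate between -0.08 and 0.08 m and z of blank_1 in the frame of plate between -0.006 and 0.008 m and angle between each of blank_1, blank_2, blank_3, blank_4's own z axis and vertical below 0.12 rad and x of blank_2 in the frame of plate between -0.105 and 0.105 m and y of blank_2 in the frame of plate between -0.08 and 0.08 m and z of blank_2 in the frame of plate between -0.006 and 0.008 m and x of blank_3 in the frame of plate between -0.105 and 0.105 m and y of blank_3 in the frame of plate between -0.08 and 0.08 m and z of blank_3 in the frame of plate between -0.006 and 0.008 m and x of blank_4 in the frame of plate between -0.105 and 0.105 m and y of blank_4 in the frame of plate between -0.08 and 0.08 m and z of blank_4 in the frame of plate between -0.006 and 0.008 m and linear speed of each of blank_1, blank_2, blank_3, blank_4 below 0.02 m/s and value of joint kiln_lid above 1.5 rad and contact force between the fingers and anything else below 0.5 N), for 0.2 s.
2. the pole's hook is inside the ring eye of the open lid (distance between hook and eye below 0.023 m and value of joint kiln_lid above 1.4 rad), for 0.2 s.
3. the lid is drawn shut with the hook still in the eye (distance between hook and eye below 0.023 m and value of joint kiln_lid below 0.05 rad), for 0.2 s.
4. all three snap tabs are pressed home on the shut lid (value of joint each of tab_near, tab_side, tab_far above 0.66 rad and value of joint kiln_lid below 0.05 rad), for 0.2 s.
5. first full squeeze of the pump trigger, on the sealed kiln (all of step 4 and value of joint pump_trigger above 0.215 rad), for 0.1 s.
6. the trigger is let back out fully (value of joint pump_trigger below 0.03 rad), for 0.1 s.
7. second full squeeze (all of step 5), for 0.1 s.
8. the trigger is let out again (value of joint pump_trigger below 0.03 rad), for 0.1 s.
At the end, for the whole second after the job is handed in: All blanks flat on the plate in the chamber, lid within 0.05 rad of shut, all three tabs home (above 0.66 rad), trigger let out, pole back in its rest (within 30 mm and 0.12 rad), glue bottle upright, all at rest (all of step 4 and x of blank_1 in the frame of plate between -0.105 and 0.105 m and y of blank_1 in the frame of plate between -0.08 and 0.08 m and z of blank_1 in the frame of plate between -0.006 and 0.008 m and angle between each of blank_1, blank_2, blank_3, blank_4's own z axis and vertical below 0.12 rad and x of blank_2 in the frame of plate between -0.105 and 0.105 m and y of blank_2 in the frame of plate between -0.08 and 0.08 m and z of blank_2 in the frame of plate between -0.006 and 0.008 m and x of blank_3 in the frame of plate between -0.105 and 0.105 m and y of blank_3 in the frame of plate between -0.08 and 0.08 m and z of blank_3 in the frame of plate between -0.006 and 0.008 m and x of blank_4 in the frame of plate between -0.105 and 0.105 m and y of blank_4 in the frame of plate between -0.08 and 0.08 m and z of blank_4 in the frame of plate between -0.006 and 0.008 m and linear speed of each of blank_1, blank_2, blank_3, blank_4, pole below 0.02 m/s and value of joint pump_trigger below 0.03 rad and distance between pole and rest_mid below 0.03 m and angle between the x axis of pole and the x axis of pole_rest, either way round below 0.12 rad and angle between glue_bottle's own z axis and vertical below 0.2 rad); the robot touches nothing.
It fails at once if the fingers or gripper press on the hot lid panel (contact force between any of the fingers, the arm and kiln_lid_c0 above 2 N).
It fails at once if the lid slams: it falls shut faster than 2 rad/s (velocity of joint kiln_lid below -2 rad/s).
It fails at once if the glue bottle is knocked over (angle between glue_bottle's own z axis and vertical above 0.6 rad).
Of blank_1, blank_2, blank_3, blank_4 only 2 to 4 are there at a start; the rules pass over those that are not, and their reading is None.
At some moment in a run one of blank_1, blank_2, blank_3, blank_4 may be knocked a few centimetres aside while the robot is not near it.
It also fails if it takes over 210 s, if anything falls off the work surface, if the arm or the gripper's body presses on something with over 40 N, if the wrist force passes 120 N, or if a joint passes its speed limit or range.

## Working session

There is one attempt and no reset: what is moved stays moved. The work goes in short steps, Python scripts to look and compute and a shell command to move; the robot and the scene stay as the last step left them, time stands still between calls to the robot, and variables do not carry over. Pictures are saved under pics/ and viewed, at most 14 in all, crops included, and the job is handed in when it is done.

```bash
ls; mkdir -p pics
python3 - <<'E'
from cell import robot
import cv2
s=robot.observe(); print(s)
for n in ("scene","top","wrist"):
    c=robot.read_camera(n); cv2.imwrite(f"pics/{n}0.png",c["image"][:,:,::-1]); print(n,c["fx"],c["fy"],c["cx"],c["cy"],c["pose"].round(4).tolist())
E
```

```text
cell.py
drive.py
pics
{'time': 0.0, 'qpos': array([ 1.15297726e+00,  3.42680610e-01,  1.52504213e+00,  5.61556470e-06,
        1.27539470e+00, -1.45983329e-01]), 'qvel': array([-0.00118032,  0.00035349, -0.00045196, -0.00028873, -0.00145135,
       -0.00065589]), 'joint_efforts': array([-3.22674678e-04, -4.31245780e+01, -2.44219530e+01,  7.17312307e-02,
        5.60596841e-02, -1.43399507e-04]), 'tool_pos': array([0.14087066, 0.50559214, 0.40405785]), 'tool_rot': array([-3.14008486e+00, -2.27116909e-04,  2.86975510e+00]), 'contact_force': array([ 0.18833635,  0.35621128, -0.16301528]), 'torque': array([ 0.04526842,  0.05075629, -0.0084886 ]), 'grip_force': 0.0, 'opening': 0.09144904938242743}
scene 378.961127072899 378.961127072899 324.6053641839686 204.45269656183135 [[0.9738, 0.103, -0.2029, 0.6855], [0.2276, -0.4453, 0.866, -0.7049], [-0.0012, -0.8894, -0.4571, 0.5236], [0.0, 0.0, 0.0, 1.0]]
top 375.55723181187517 375.55723181187517 313.83979936614696 206.46892910525796 [[-0.0032, -0.997, 0.0772, 0.4571], [-1.0, 0.0034, 0.0027, 0.057], [-0.003, -0.0772, -0.997, 0.9722], [0.0, 0.0, 0.0, 1.0]]
wrist 309.70691628693146 309.70691628693146 314.3838184064258 195.18955119772662 [[0.2695, 0.9312, 0.2454, 0.076], [0.963, -0.2605, -0.0693, 0.524], [-0.0006, 0.255, -0.967, 0.3839], [0.0, 0.0, 0.0, 1.0]]
```
View pics/scene0.png

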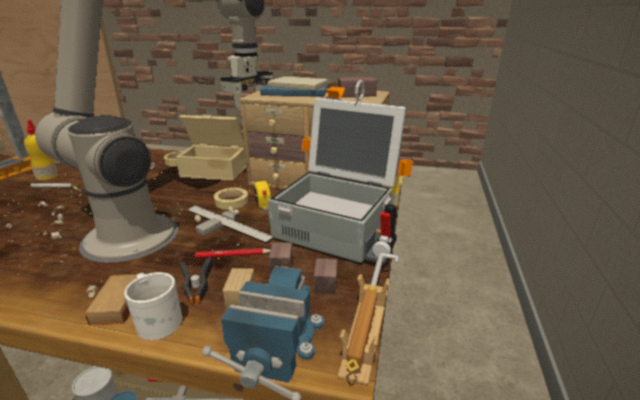

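View pics/top0.png

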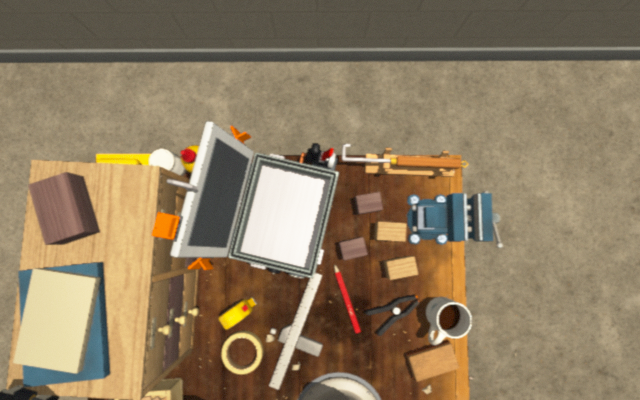

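View pics/wrist0.png

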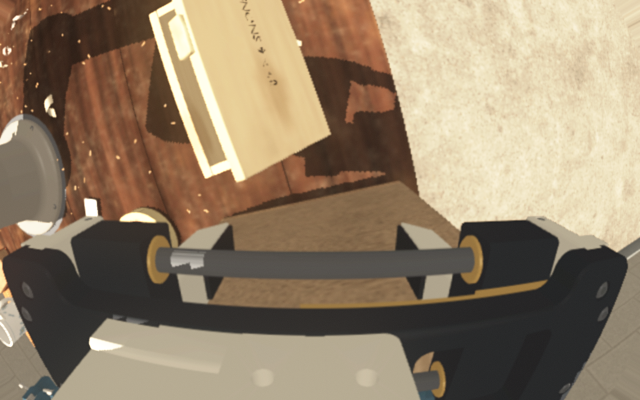

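The scene shows the kiln (lid standing), the pole in its rest on the right edge, and the vise in front. In the top view there are four blanks: dark at (368,203) and (353,248), pale at (390,231) and (402,268). The kiln is centred near (285,215), the pump is at (318,155), and the pole runs from (345,155) to (465,163).

Create h.py:
```python
import numpy as np, cv2
from scipy.spatial.transform import Rotation as R
from cell import robot
def ray(c,u,v):
    x=(u-c["cx"])/c["fx"]; y=(v-c["cy"])/c["fy"]; d=np.array([x,y,1.])
    if c.get("fish"):
        r=np.hypot(x,y); d=np.array([x*np.sin(r)/r,y*np.sin(r)/r,np.cos(r)]) if r>1e-9 else np.array([0,0,1.])
    P=np.array(c["pose"]); d=P[:3,:3]@d
    return P[:3,3],d/np.linalg.norm(d)
def onz(c,u,v,z):
    o,d=ray(c,u,v); return o+d*(z-o[2])/d[2]
def tri(*rays):
    A=np.zeros((3,3));b=np.zeros(3)
    for o,d in rays:
        M=np.eye(3)-np.outer(d,d);A+=M;b+=M@o
    p=np.linalg.solve(A,b); return p,[float(np.linalg.norm((np.eye(3)-np.outer(d,d))@(p-o))) for o,d in rays]
def proj(c,p):
    P=np.array(c["pose"]); q=P[:3,:3].T@(np.array(p)-P[:3,3])
    if c.get("fish"):
        r=np.hypot(q[0],q[1]); t=np.arctan2(r,q[2])/max(r,1e-9); return np.array([c["cx"]+c["fx"]*q[0]*t,c["cy"]+c["fy"]*q[1]*t])
    return np.array([c["cx"]+c["fx"]*q[0]/q[2],c["cy"]+c["fy"]*q[1]/q[2]])
def cam(n,save=None):
    c=robot.read_camera(n); c["fish"]=(n=="wrist")
    if save: cv2.imwrite(f"pics/{save}.png",c["image"][:,:,::-1])
    return c
def crop(c,u0,v0,u1,v1,k,name,pts=(),step=20):
    im=cv2.resize(c["image"][v0:v1,u0:u1,::-1],None,fx=k,fy=k,interpolation=cv2.INTER_CUBIC)
    for u in range((u0//step+1)*step,u1,step): cv2.putText(im,str(u),(int((u-u0)*k)-8,9),0,.3,(0,255,0)); cv2.line(im,(int((u-u0)*k),10),(int((u-u0)*k),15),(0,255,0))
    for v in range((v0//step+1)*step,v1,step): cv2.putText(im,str(v),(0,int((v-v0)*k)+3),0,.3,(0,255,0)); cv2.line(im,(22,int((v-v0)*k)),(27,int((v-v0)*k)),(0,255,0))
    for p in pts: cv2.circle(im,(int((p[0]-u0)*k),int((p[1]-v0)*k)),2,(255,0,255),-1)
    cv2.imwrite(f"pics/{name}.png",im)
def tool():
    s=robot.observe(); return np.array(s["tool_pos"]),R.from_euler("xyz",s["tool_rot"])
def goto(p,rot=None,at=0.159):
    """grasp-point target p (at = distance ahead of TCP) -> translation in tool axes, rotvec in tool axes."""
    t,r=tool(); rot=rot or r
    tgt=np.array(p)-rot.as_matrix()[:,2]*at
    print("d_tool",r.inv().apply(tgt-t).round(4),"rotvec",(r.inv()*rot).as_rotvec().round(4), "tgt tcp",tgt.round(3))
def down(yaw): return R.from_euler("xyz",[np.pi,0,yaw])
```

Run:
```python
from h import *
c=cam("top"); crop(c,160,115,480,290,2.5,"t1")
c=cam("scene"); crop(c,220,70,420,390,1.85,"s1")
```

```text
(no output)
```

View pics/t1.png

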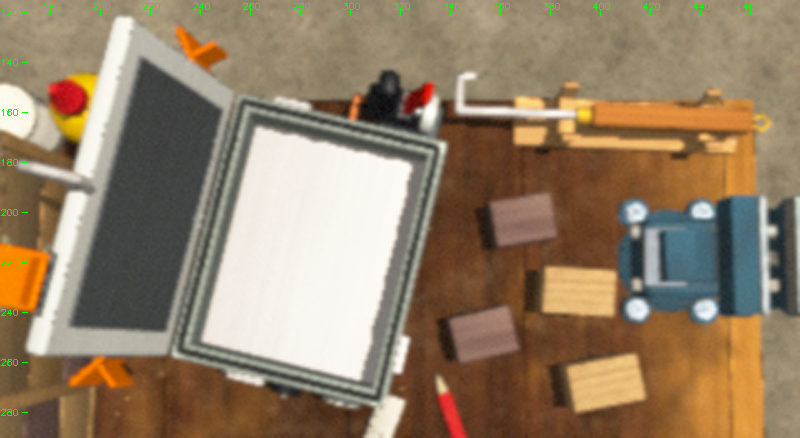

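View pics/s1.png

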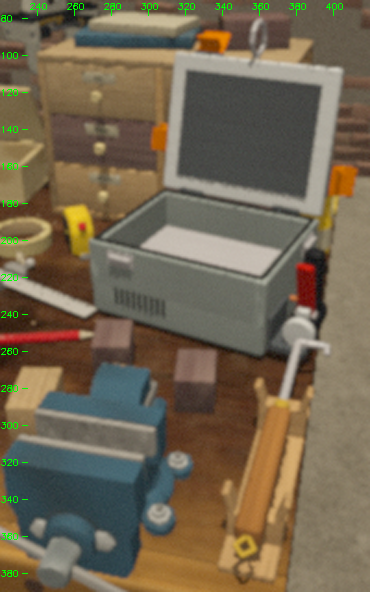

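The crops give the kiln rim corners (px): (255,153), (338,173), (312,276) and (230,257). The four blanks' top faces are clear. The pole's hook is at (346,145) and its yellow ferrule at (394,161).

Run:
```python
from h import *
c=cam("top"); s=cam("scene")
K=[onz(c,160+u/2.5,115+v/2.5,.115) for u,v in [(238,96),(446,146),(381,403),(174,354)]]
A,B,C,D=K; print("rim",[k.round(3).tolist() for k in K]); 
print("sizes y",np.linalg.norm(A-B),np.linalg.norm(D-C),"x",np.linalg.norm(A-D),np.linalg.norm(B-C))
ce=sum(K)/4; xd=(A-D)+(B-C); yd=(A-B)+(D-C); yaw=np.arctan2(xd[1],xd[0]); yaw2=np.arctan2(-yd[0],yd[1]); print("centre",ce,"yaw",yaw,yaw2)
# two-view of visible rim corners in scene (s1 crop scale 1.85): D left ~ (178,187)?, C front-left (92,240), B front-right (263,280)? A (318,222)
S=lambda u,v:ray(s,220+u/1.85,70+v/1.85); T=lambda u,v:ray(c,160+u/2.5,115+v/2.5)
for n,a,b in [("C",(381,403),(92,240)),("B",(446,146),(263,283))]: print(n,tri(T(*a),S(*b)))
# blanks
hsv=cv2.cvtColor(c["image"],cv2.COLOR_RGB2HSV); lab=cv2.cvtColor(c["image"],cv2.COLOR_RGB2LAB)
for n,(u,v) in dict(b1=(523,220),b2=(580,291),b3=(483,334),b4=(605,383)).items():
    u0,v0=160+u/2.5,115+v/2.5
    m=np.full(c["image"].shape[:2],cv2.GC_BGD,np.uint8); yy,xx=np.mgrid[:400,:640]; d=np.hypot(xx-u0,yy-v0)
    m[d<20]=cv2.GC_PR_BGD; m[d<10]=cv2.GC_PR_FGD; m[d<6]=cv2.GC_FGD
    cv2.grabCut(np.ascontiguousarray(c["image"]),m,None,np.zeros((1,65)),np.zeros((1,65)),6,cv2.GC_INIT_WITH_MASK)
    q=((m==1)|(m==3)).astype(np.uint8); cn=max(cv2.findContours(q,0,1)[0],key=cv2.contourArea)
    r=cv2.boxPoints(cv2.minAreaRect(cn)); P=np.array([onz(c,*p,.045) for p in r])
    e1=P[1]-P[0];e2=P[2]-P[1]
    if np.linalg.norm(e1)<np.linalg.norm(e2): e1,e2=e2,e1
    print(n,P.mean(0).round(4),"L",np.linalg.norm(e1).round(4),np.linalg.norm(e2).round(4),"long dir",round(np.arctan2(e1[1],e1[0])%np.pi,3), "r",np.hypot(*P.mean(0)[:2]).round(3))
```

```text
rim [[0.647, 0.195, 0.115], [0.6, 0.003, 0.115], [0.366, 0.063, 0.115], [0.41, 0.251, 0.115]]
sizes y 0.1980242590461328 0.1928207867813432 x 0.2435988878700121 0.24180020004922026
centre [0.50567938 0.12776762 0.115     ] yaw -0.2424989442296862 -0.2374867711363445
C (array([0.36726362, 0.06366809, 0.11487749]), [0.0017170318913128355, 0.0017170318913128366])
B (array([0.6012727 , 0.00274839, 0.11447436]), [0.0014599988173570467, 0.0014599988173567568])
b1 [ 0.5389 -0.0771  0.045 ] L 0.0605 0.0447 long dir 1.721 r 0.544
b2 [ 0.4665 -0.1315  0.045 ] L 0.0715 0.0467 long dir 1.568 r 0.485
b3 [ 0.426  -0.0369  0.045 ] L 0.0602 0.045 long dir 1.793 r 0.428
b4 [ 0.3784 -0.1553  0.045 ] L 0.0722 0.0474 long dir 1.763 r 0.409
```

```bash
python3 drive.py '[[0,0,-0.015,0,0,0.115],[0,0,-0.015,0,0,0.115],[0,0,-0.015,0,0,0.115],[0,0,-0.015,0,0,0.115],[0,0,-0.015,0,0,0.115],[0,0,-0.015,0,0,0.115],[0,0,-0.015,0,0,0.115],[0,0,-0.015,0,0,0.115]]' 0.085 20
python3 drive.py '[[0,0,-0.015,0,0,0.115],[0,0,-0.015,0,0,0.115],[-0.035,0.017,0,0,0,0],[-0.035,0.017,0,0,0,0],[-0.035,0.017,0,0,0,0],[-0.035,0.017,0,0,0,0],[-0.035,0.017,0,0,0,0],[-0.035,0.017,0,0,0,0]]'
python3 drive.py '[[-0.035,0.017,0,0,0,0],[-0.035,0.017,0,0,0,0],[-0.035,0.017,0,0,0,0],[-0.035,0.017,0,0,0,0],[-0.035,0.017,0,0,0,0],[-0.035,0.017,0,0,0,0],[-0.035,0.017,0,0,0,0],[-0.035,0.017,0,0,0,0]]'
python3 drive.py '[[-0.035,0.017,0,0,0,0],[-0.035,0.017,0,0,0,0],[-0.035,0.017,0,0,0,0],[-0.035,0.017,0,0,0,0],[0,0,0.03,0,0,0],[0,0,0.03,0,0,0],[0,0,0.03,0,0,0],[0,0,0.03,0,0,0]]'
python3 - <<'E'
from h import *
goto([.539,-.077,.032],down(1.721))
c=cam("wrist","w1")
for n,p in dict(b1=(.539,-.077,.045),b2=(.4665,-.1315,.045),b3=(.426,-.037,.045),b4=(.378,-.155,.045)).items(): print(n,proj(c,p).round(0))
E
```

```text
time: 1.02
tool_pos: [0.1408, 0.5056, 0.5254]
tool_rot: [-3.142, 0.0, 1.944]
contact_force: [0.1, 0.2, -0.4]
opening: 0.0851
grip_force: 0.0
time: 1.68
tool_pos: [0.2733, 0.3115, 0.5548]
tool_rot: [3.141, -0.0, 1.72]
contact_force: [1.3, 1.5, 0.0]
opening: 0.0851
grip_force: 0.0
time: 2.35
tool_pos: [0.4496, 0.0546, 0.5549]
tool_rot: [3.141, -0.0, 1.719]
contact_force: [0.9, 0.2, -0.0]
opening: 0.0847
grip_force: 0.0
time: 3.02
tool_pos: [0.5369, -0.0722, 0.4332]
tool_rot: [3.142, -0.0, 1.719]
contact_force: [0.1, 0.2, -0.5]
opening: 0.085
grip_force: 0.0
d_tool [-0.0051  0.0014  0.2422] rotvec [ 0.     -0.0001 -0.0019] tgt tcp [ 0.539 -0.077  0.191]
b1 [315. 177.]
b2 [251. 210.]
b3 [227. 132.]
b4 [186. 217.]
```

View pics/w1.png

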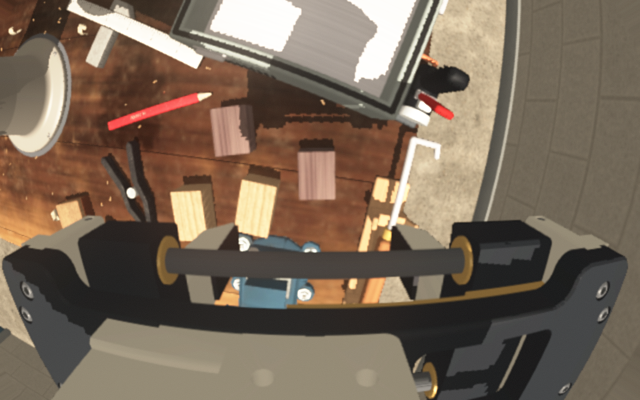

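The wrist view shows all four blanks within a few pixels of their predicted spots: b1 at (316,174), b2 at (257,206), b3 at (232,131), b4 at (193,212). I'll grasp b1.

```bash
python3 drive.py '[[-0.003,0.001,0.04,0,0,0],[0,0,0.04,0,0,0],[0,0,0.04,0,0,0],[0,0,0.04,0,0,0],[0,0,0.04,0,0,0],[0,0,0.025,0,0,0],[0,0,0.017,0,0,0],[0,0,0,0,0,0]]'
python3 drive.py '[[0,0,0,0,0,0],[0,0,0,0,0,0],[0,0,0,0,0,0],[0,0,0,0,0,0],[0,0,0,0,0,0],[0,0,0,0,0,0]]' 0.03 25
python3 drive.py '[[0,0,-0.02,0,0,0],[0,0,-0.04,0,0,0],[0,0,-0.04,0,0,0],[0,0,-0.04,0,0,0],[0,0,-0.04,0,0,0],[0,0,-0.02,0,0,0]]'
python3 drive.py '[[0.0368,0.0092,0,0,0,0],[0.0368,0.0092,0,0,0,0],[0.0368,0.0092,0,0,0,0],[0.0368,0.0092,0,0,0,0],[0.0368,0.0092,0,0,0,0],[0.0368,0.0092,0,0,0,0]]'
python3 drive.py '[[0,0,0,0,0,0.0975],[0,0,0,0,0,0.0975],[0,0,0,0,0,0.0975],[0,0,0,0,0,0.0975],[0,0,0,0,0,0]]'
python3 - <<'E'
from h import *
goto([.561,.1516,.093],down(1.33))
c=cam("wrist","w2"); s=cam("scene"); crop(s,250,70,450,270,2.9,"s2")
E
```

```text
time: 3.73
tool_pos: [0.5378, -0.0745, 0.1898]
tool_rot: [-3.136, -0.003, 1.72]
contact_force: [-0.7, 0.7, 0.1]
opening: 0.0848
grip_force: 0.0
time: 4.23
tool_pos: [0.5387, -0.0747, 0.1935]
tool_rot: [3.14, 0.0, 1.72]
contact_force: [0.1, -0.2, -0.5]
opening: 0.0494
grip_force: 0.0
time: 4.73
tool_pos: [0.5386, -0.0746, 0.3982]
tool_rot: [3.135, 0.003, 1.72]
contact_force: [0.3, 0.3, -1.5]
opening: 0.045
grip_force: 25.0
time: 5.23
tool_pos: [0.5599, 0.1537, 0.3929]
tool_rot: [3.142, -0.0, 1.72]
contact_force: [0.9, 0.5, -1.8]
opening: 0.0449
grip_force: 25.0
time: 5.65
tool_pos: [0.5601, 0.1521, 0.3927]
tool_rot: [-3.141, 0.0, 1.327]
contact_force: [0.1, 0.3, -1.9]
opening: 0.045
grip_force: 25.0
d_tool [-0.0002  0.0011  0.1407] rotvec [-0.0004  0.0001 -0.0032] tgt tcp [0.561 0.152 0.252]
```

View pics/s2.png

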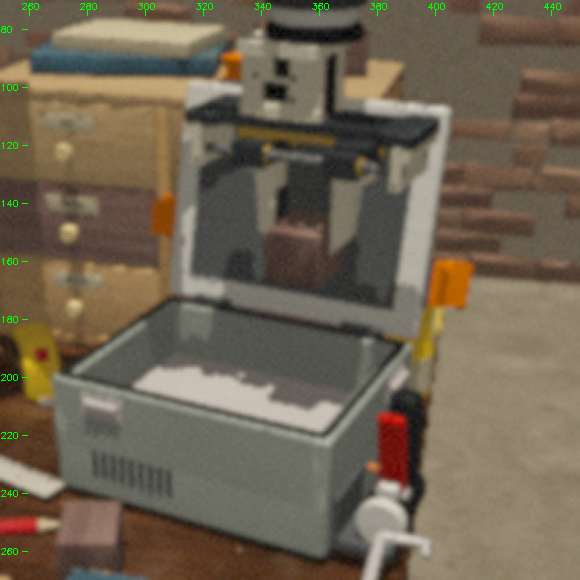

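The scene shows the walnut block held over the chamber at (350,160), with the fingers clear of the lid. I'll lower it.

```bash
python3 drive.py '[[0,0.001,0.035,0,0,0],[0,0,0.035,0,0,0],[0,0,0.03,0,0,0],[0,0,0.02,0,0,0],[0,0,0.005,0,0,0],[0,0,0,0,0,0]]'
python3 drive.py '[[0,0,0.006,0,0,0],[0,0,0.006,0,0,0],[0,0,0.003,0,0,0],[0,0,0,0,0,0]]'
python3 drive.py '[[0,0,0,0,0,0],[0,0,0,0,0,0],[0,0,0,0,0,0]]' 0.062
python3 drive.py '[[0,0,-0.02,0,0,0],[0,0,-0.04,0,0,0],[0,0,-0.04,0,0,0],[0,0,-0.04,0,0,0],[0,0,-0.02,0,0,0]]'
python3 - <<'E'
from h import *
goto([.4665,-.1295,.2],down(1.568))
c=cam("wrist"); print(proj(c,(.561,.1516,.105)))
E
```

```text
time: 6.25
tool_pos: [0.561, 0.1515, 0.2664]
tool_rot: [-3.139, 0.001, 1.331]
contact_force: [-0.4, 0.4, -0.4]
opening: 0.0448
grip_force: 25.0
time: 6.58
tool_pos: [0.5619, 0.1521, 0.2582]
tool_rot: [3.135, -0.003, 1.331]
contact_force: [-7.4, 0.1, 23.5]
opening: 0.0447
grip_force: 25.0
time: 6.83
tool_pos: [0.5617, 0.1517, 0.254]
tool_rot: [3.139, -0.001, 1.33]
contact_force: [-0.4, 0.5, 0.5]
opening: 0.0594
grip_force: 0.0
time: 7.25
tool_pos: [0.5616, 0.1516, 0.4183]
tool_rot: [3.134, -0.003, 1.33]
contact_force: [1.0, -0.8, -0.1]
opening: 0.0621
grip_force: 0.0
d_tool [-0.2959 -0.0258  0.0583] rotvec [ 0.0076 -0.0021 -0.238 ] tgt tcp [ 0.466 -0.13   0.359]
[310.54496226 187.99133668]
```

```bash
cat >> h.py <<'E'
def blanks(c,d0,h=.045):
    for n,p in d0.items():
        u0,v0=proj(c,(p[0],p[1],h)); m=np.full(c["image"].shape[:2],cv2.GC_BGD,np.uint8); yy,xx=np.mgrid[:400,:640]; d=np.hypot(xx-u0,yy-v0)
        m[d<26]=cv2.GC_PR_BGD; m[d<10]=cv2.GC_PR_FGD; m[d<5]=cv2.GC_FGD
        cv2.grabCut(np.ascontiguousarray(c["image"]),m,None,np.zeros((1,65)),np.zeros((1,65)),6,cv2.GC_INIT_WITH_MASK)
        q=((m==1)|(m==3)).astype(np.uint8); cn=max(cv2.findContours(q,0,1)[0],key=cv2.contourArea)
        P=np.array([onz(c,*p,h) for p in cv2.boxPoints(cv2.minAreaRect(cn))]); e1=P[1]-P[0];e2=P[2]-P[1]
        if np.linalg.norm(e1)<np.linalg.norm(e2): e1,e2=e2,e1
        print(n,P.mean(0).round(4),"L",np.linalg.norm(e1).round(4),np.linalg.norm(e2).round(4),"long",round(np.arctan2(e1[1],e1[0])%np.pi,3))
B0=dict(b2=(.4665,-.1315),b3=(.426,-.037),b4=(.378,-.155))
E
python3 -c "
from h import *
blanks(cam('top'),B0)"
python3 drive.py '[[-0.037,-0.0032,0,0,0,0],[-0.037,-0.0032,0,0,0,0],[-0.037,-0.0032,0,0,0,0],[-0.037,-0.0032,0,0,0,0],[-0.037,-0.0032,0,0,0,0],[-0.037,-0.0032,0,0,0,0],[-0.037,-0.0032,0,0,0,0],[-0.037,-0.0032,0,0,0,0]]' 0.085
python3 drive.py '[[0,0,0.04,0,0,-0.119],[0,0,0.04,0,0,-0.119],[0,0,0,0,0,0]]'
python3 -c "
from h import *
goto([.4665,-.1295,.0335],down(1.568))"
```

```text
b2 [ 0.4665 -0.1302  0.045 ] L 0.069 0.0467 long 1.568
b3 [ 0.4254 -0.0362  0.045 ] L 0.0613 0.045 long 1.764
b4 [ 0.379  -0.1558  0.045 ] L 0.071 0.0462 long 1.754
time: 8.02
tool_pos: [0.4647, -0.1312, 0.4117]
tool_rot: [-3.14, -0.0, 1.33]
contact_force: [0.7, -0.4, -0.4]
opening: 0.0849
grip_force: 0.0
time: 8.27
tool_pos: [0.4632, -0.1296, 0.3259]
tool_rot: [-3.129, -0.006, 1.57]
contact_force: [-1.3, 1.6, -1.3]
opening: 0.0851
grip_force: 0.0
d_tool [-0.0006  0.005   0.1333] rotvec [-0.0127 -0.0059  0.0021] tgt tcp [ 0.466 -0.13   0.192]
```

```bash
python3 drive.py '[[0,0.0035,0.04,0,0,0],[0,0,0.04,0,0,0],[0,0,0.035,0,0,0],[0,0,0.015,0,0,0],[0,0,0.006,0,0,0],[0,0,0,0,0,0]]'
python3 drive.py '[[0,0,0,0,0,0],[0,0,0,0,0,0],[0,0,0,0,0,0],[0,0,0,0,0,0],[0,0,0,0,0,0],[0,0,0,0,0,0],[0,0,0,0,0,0],[0,0,0,0,0,0]]' 0.03 25
python3 drive.py '[[0,0,-0.02,0,0,0],[0,0,-0.04,0,0,0],[0,0,-0.04,0,0,0],[0,0,-0.04,0,0,0],[0,0,-0.04,0,0,0],[0,0,-0.02,0,0,0]]'
python3 drive.py '[[0.038,0,0,0,0,0],[0.038,0,0,0,0,0],[0.038,0,0,0,0,0],[0.038,0,0,0,0,0],[0.038,0,0,0,0,0],[0.038,0,0,0,0,0],[0.038,0,0,0,0,0],[0.038,0,0,0,0,0]]'
python3 drive.py '[[0,0,0,0,0,0.119],[0,0,0,0,0,0.119],[0,0,0,0,0,0],[0,0,0,0,0,0]]'
python3 -c "
from h import *
goto([.468,.174,.0945],down(1.33))"
```

```text
time: 8.77
tool_pos: [0.4696, -0.1295, 0.1963]
tool_rot: [-3.14, -0.001, 1.566]
contact_force: [-0.5, -0.5, -1.4]
opening: 0.0849
grip_force: 0.0
time: 9.43
tool_pos: [0.4693, -0.1297, 0.1971]
tool_rot: [3.141, 0.0, 1.568]
contact_force: [-1.0, 0.3, 4.6]
opening: 0.0454
grip_force: 24.5
time: 9.93
tool_pos: [0.4695, -0.1298, 0.4014]
tool_rot: [3.136, 0.002, 1.568]
contact_force: [0.8, -0.9, -1.1]
opening: 0.0458
grip_force: 24.5
time: 10.6
tool_pos: [0.4696, 0.1761, 0.3965]
tool_rot: [-3.141, 0.0, 1.568]
contact_force: [1.1, 0.1, -0.6]
opening: 0.0451
grip_force: 24.5
time: 10.93
tool_pos: [0.4701, 0.1743, 0.3964]
tool_rot: [-3.141, 0.0, 1.333]
contact_force: [0.2, -0.6, -1.8]
opening: 0.0456
grip_force: 24.5
d_tool [-0.0008 -0.0018  0.1429] rotvec [-0.0007  0.0003  0.0035] tgt tcp [0.468 0.174 0.254]
```

```bash
python3 drive.py '[[0,-0.002,0.035,0,0,0],[0,0,0.035,0,0,0],[0,0,0.03,0,0,0],[0,0,0.02,0,0,0],[0,0,0.01,0,0,0],[0,0,0.006,0,0,0],[0,0,0.002,0,0,0],[0,0,0,0,0,0]]'
python3 drive.py '[[0,0,0,0,0,0],[0,0,0,0,0,0],[0,0,0,0,0,0]]' 0.062
python3 drive.py '[[0,0,-0.02,0,0,0],[0,0,-0.04,0,0,0],[0,0,-0.04,0,0,0],[0,0,-0.04,0,0,0],[0,0,-0.02,0,0,0],[0,0,0,0,0,0]]'
python3 - <<'E'
from h import *
blanks(cam("top"),dict(b3=B0["b3"],b4=B0["b4"]))
goto([.4257,-.036,.0365],down(1.77))
E
```

```text
time: 11.6
tool_pos: [0.4687, 0.1746, 0.2593]
tool_rot: [3.141, -0.001, 1.33]
contact_force: [0.0, 1.1, -1.5]
opening: 0.0452
grip_force: 24.5
time: 11.85
tool_pos: [0.4685, 0.1749, 0.2598]
tool_rot: [3.14, -0.001, 1.33]
contact_force: [0.0, -0.1, 0.6]
opening: 0.0596
grip_force: 0.0
time: 12.35
tool_pos: [0.4687, 0.175, 0.4247]
tool_rot: [3.131, -0.005, 1.33]
contact_force: [0.1, -0.9, 0.0]
opening: 0.0623
grip_force: 0.0
b3 [ 0.4253 -0.0367  0.045 ] L 0.0613 0.0454 long 1.764
b4 [ 0.3787 -0.1553  0.045 ] L 0.0722 0.0485 long 1.754
d_tool [-0.2156  0.0075  0.2257] rotvec [ 0.0068 -0.0016 -0.4399] tgt tcp [ 0.426 -0.036  0.196]
```

```bash
python3 drive.py '[[-0.036,0.0013,0,0,0,0],[-0.036,0.0013,0,0,0,0],[-0.036,0.0013,0,0,0,0],[-0.036,0.0013,0,0,0,0],[-0.036,0.0013,0,0,0,0],[-0.036,0.0013,0,0,0,0]]' 0.085
python3 drive.py '[[0,0,0.02,0,0,-0.11],[0,0,0.02,0,0,-0.11],[0,0,0.02,0,0,-0.11],[0,0,0.02,0,0,-0.11],[0,0,0,0,0,0],[0,0,0,0,0,0]]'
python3 -c "
from h import *
goto([.4257,-.036,.038],down(1.77))"
python3 drive.py '[[0,0,0.04,0,0,0],[0,0,0.04,0,0,0],[0,0,0.035,0,0,0],[0,0,0.02,0,0,0],[0,0,0.006,0,0,0],[0,0,0,0,0,0]]'
python3 drive.py '[[0,0,0,0,0,0],[0,0,0,0,0,0],[0,0,0,0,0,0],[0,0,0,0,0,0],[0,0,0,0,0,0],[0,0,0,0,0,0],[0,0,0,0,0,0],[0,0,0,0,0,0]]' 0.03 25
python3 drive.py '[[0,0,-0.02,0,0,0],[0,0,-0.04,0,0,0],[0,0,-0.04,0,0,0],[0,0,-0.04,0,0,0],[0,0,-0.04,0,0,0],[0,0,-0.02,0,0,0]]'
python3 drive.py '[[0.0323,0.0127,0,0,0,0],[0.0323,0.0127,0,0,0,0],[0.0323,0.0127,0,0,0,0],[0.0323,0.0127,0,0,0,0]]'
python3 drive.py '[[0,0,0,0,0,0.11],[0,0,0,0,0,0.11],[0,0,0,0,0,0.11],[0,0,0,0,0,0.11],[0,0,0,0,0,0],[0,0,0,0,0,0]]'
python3 -c "
from h import *
goto([.4499,.1006,.099],down(1.33))"
```

```text
time: 12.9
tool_pos: [0.4232, -0.0382, 0.4176]
tool_rot: [-3.14, -0.0, 1.33]
contact_force: [1.5, 0.2, -0.5]
opening: 0.085
grip_force: 0.0
time: 13.4
tool_pos: [0.4238, -0.0367, 0.3377]
tool_rot: [-3.138, -0.002, 1.767]
contact_force: [0.7, -0.1, 0.4]
opening: 0.0845
grip_force: 0.0
d_tool [1.000e-04 2.500e-03 1.407e-01] rotvec [-0.0033 -0.0018 -0.0035] tgt tcp [ 0.426 -0.036  0.197]
time: 13.9
tool_pos: [0.4245, -0.0368, 0.1973]
tool_rot: [-3.14, -0.001, 1.768]
contact_force: [0.1, -0.1, -0.0]
opening: 0.0853
grip_force: 0.0
time: 14.57
tool_pos: [0.4245, -0.0369, 0.1981]
tool_rot: [3.14, 0.0, 1.77]
contact_force: [-0.1, 0.7, 4.7]
opening: 0.0446
grip_force: 25.0
time: 15.07
tool_pos: [0.4243, -0.0368, 0.4021]
tool_rot: [3.136, 0.003, 1.77]
contact_force: [0.8, 0.2, -0.4]
opening: 0.0451
grip_force: 25.0
time: 15.4
tool_pos: [0.4483, 0.1012, 0.3976]
tool_rot: [-3.141, -0.0, 1.769]
contact_force: [0.3, -0.7, -0.6]
opening: 0.0448
grip_force: 25.0
time: 15.9
tool_pos: [0.4483, 0.0998, 0.3974]
tool_rot: [-3.141, 0.0, 1.333]
contact_force: [0.2, 0.0, -0.8]
opening: 0.0448
grip_force: 25.0
d_tool [0.0011 0.0015 0.1394] rotvec [-0.001   0.0003  0.0031] tgt tcp [0.45  0.101 0.258]
```

```bash
python3 drive.py '[[0,0.001,0.035,0,0,0],[0,0,0.035,0,0,0],[0,0,0.03,0,0,0],[0,0,0.02,0,0,0],[0,0,0.01,0,0,0],[0,0,0.006,0,0,0],[0,0,0.002,0,0,0],[0,0,0,0,0,0]]'
python3 drive.py '[[0,0,0,0,0,0],[0,0,0,0,0,0],[0,0,0,0,0,0]]' 0.062
python3 drive.py '[[0,0,-0.02,0,0,0],[0,0,-0.04,0,0,0],[0,0,-0.04,0,0,0],[0,0,-0.04,0,0,0],[0,0,-0.02,0,0,0],[0,0,0,0,0,0]]'
python3 -c "
from h import *
blanks(cam('top'),dict(b4=B0['b4']))"
python3 drive.py '[[-0.038,-0.0011,0,0,0,0],[-0.038,-0.0011,0,0,0,0],[-0.038,-0.0011,0,0,0,0],[-0.038,-0.0011,0,0,0,0],[-0.038,-0.0011,0,0,0,0],[-0.038,-0.0011,0,0,0,0],[-0.038,-0.0011,0,0,0,0]]' 0.085
python3 drive.py '[[0,0,0.02,0,0,-0.107],[0,0,0.02,0,0,-0.107],[0,0,0.02,0,0,-0.107],[0,0,0.02,0,0,-0.107],[0,0,0,0,0,0],[0,0,0,0,0,0]]'
python3 -c "
from h import *
goto([.3787,-.155,.038],down(1.755))"
```

```text
time: 16.57
tool_pos: [0.4496, 0.0996, 0.2597]
tool_rot: [-3.142, -0.0, 1.331]
contact_force: [0.0, -0.1, -0.7]
opening: 0.0445
grip_force: 25.0
time: 16.82
tool_pos: [0.4498, 0.0996, 0.2606]
tool_rot: [3.14, -0.001, 1.33]
contact_force: [0.2, 0.4, -0.1]
opening: 0.0594
grip_force: 0.0
time: 17.32
tool_pos: [0.45, 0.0997, 0.4254]
tool_rot: [3.131, -0.003, 1.33]
contact_force: [0.8, 0.0, -0.2]
opening: 0.0621
grip_force: 0.0
b4 [ 0.3792 -0.1549  0.045 ] L 0.0717 0.0474 long 1.763
time: 17.95
tool_pos: [0.3773, -0.1582, 0.4186]
tool_rot: [-3.14, -0.001, 1.33]
contact_force: [1.4, 0.6, -0.2]
opening: 0.0849
grip_force: 0.0
time: 18.45
tool_pos: [0.3781, -0.1566, 0.3387]
tool_rot: [-3.139, -0.003, 1.755]
contact_force: [0.5, 0.4, 0.4]
opening: 0.0851
grip_force: 0.0
d_tool [0.0011 0.0013 0.1417] rotvec [-0.0027 -0.0028 -0.0004] tgt tcp [ 0.379 -0.155  0.197]
```

```bash
python3 drive.py '[[0.001,0.001,0.04,0,0,0],[0,0,0.04,0,0,0],[0,0,0.035,0,0,0],[0,0,0.02,0,0,0],[0,0,0.006,0,0,0],[0,0,0,0,0,0]]'
python3 drive.py '[[0,0,0,0,0,0],[0,0,0,0,0,0],[0,0,0,0,0,0],[0,0,0,0,0,0],[0,0,0,0,0,0],[0,0,0,0,0,0],[0,0,0,0,0,0],[0,0,0,0,0,0]]' 0.03 25
python3 drive.py '[[0,0,-0.02,0,0,0],[0,0,-0.04,0,0,0],[0,0,-0.04,0,0,0],[0,0,-0.04,0,0,0],[0,0,-0.04,0,0,0],[0,0,-0.02,0,0,0]]'
python3 drive.py '[[0.0249,0.0255,0,0,0,0],[0.0249,0.0255,0,0,0,0],[0.0249,0.0255,0,0,0,0],[0.0249,0.0255,0,0,0,0],[0.0249,0.0255,0,0,0,0],[0.0249,0.0255,0,0,0,0],[0.0249,0.0255,0,0,0,0],[0.0249,0.0255,0,0,0,0]]'
python3 drive.py '[[0,0,0,0,0,0.107],[0,0,0,0,0,0.107],[0,0,0,0,0,0.107],[0,0,0,0,0,0.107],[0,0,0,0,0,0],[0,0,0,0,0,0]]'
python3 -c "
from h import *
goto([.543,.0777,.099],down(1.33))"
```

```text
time: 18.95
tool_pos: [0.3795, -0.1557, 0.1983]
tool_rot: [-3.14, -0.001, 1.756]
contact_force: [-0.1, -0.6, 1.2]
opening: 0.0848
grip_force: 0.0
time: 19.62
tool_pos: [0.3794, -0.1557, 0.199]
tool_rot: [3.141, 0.0, 1.758]
contact_force: [-0.7, 0.4, 5.5]
opening: 0.0446
grip_force: 25.0
time: 20.12
tool_pos: [0.3794, -0.1557, 0.4031]
tool_rot: [3.137, 0.004, 1.758]
contact_force: [0.6, -0.3, -1.1]
opening: 0.0447
grip_force: 25.0
time: 20.78
tool_pos: [0.5433, 0.0797, 0.3982]
tool_rot: [-3.141, -0.0, 1.758]
contact_force: [0.9, -0.1, -1.1]
opening: 0.0447
grip_force: 25.0
time: 21.28
tool_pos: [0.5426, 0.0779, 0.3983]
tool_rot: [-3.141, 0.0, 1.333]
contact_force: [0.2, -0.5, -0.5]
opening: 0.0448
grip_force: 25.0
d_tool [-1.000e-04  6.000e-04  1.403e-01] rotvec [-0.001   0.0002  0.003 ] tgt tcp [0.543 0.078 0.258]
```

```bash
python3 drive.py '[[0,0.001,0.035,0,0,0],[0,0,0.035,0,0,0],[0,0,0.03,0,0,0],[0,0,0.02,0,0,0],[0,0,0.01,0,0,0],[0,0,0.006,0,0,0],[0,0,0.002,0,0,0],[0,0,0,0,0,0]]'
python3 drive.py '[[0,0,0,0,0,0],[0,0,0,0,0,0],[0,0,0,0,0,0]]' 0.062
python3 drive.py '[[0,0,-0.02,0,0,0],[0,0,-0.04,0,0,0],[0,0,-0.04,0,0,0],[0,0,-0.04,0,0,0],[0,0,-0.02,0,0,0],[0,0,0,0,0,0]]'
python3 drive.py '[[-0.035,-0.003,0,0,0,-0.033],[-0.035,-0.003,0,0,0,-0.033],[-0.035,-0.003,0,0,0,-0.033],[-0.035,-0.003,0,0,0,-0.033],[-0.035,-0.003,0,0,0,-0.033],[-0.035,-0.003,0,0,0,-0.033],[0,0,0,0,0,0],[0,0,0,0,0,0]]' 0.085
python3 - <<'E'
from h import *
print(tool()[0],tool()[1].as_euler("xyz"))
w=cam("wrist"); c=cam("top")
cv2.imwrite("pics/a.png",np.vstack([cv2.resize(w["image"][:250,::1,::-1],None,fx=1.25,fy=1.25),cv2.resize(c["image"][115:285,210:390,::-1],None,fx=1.6,fy=1.6).repeat(1,0) if 0 else np.pad(cv2.resize(c["image"][125:285,190:450,::-1],None,fx=1.75,fy=1.75),((0,0),(0,800-455),(0,0)))]))
E
```

```text
time: 21.95
tool_pos: [0.544, 0.0777, 0.2613]
tool_rot: [3.14, -0.0, 1.331]
contact_force: [-0.8, 0.4, -0.3]
opening: 0.0447
grip_force: 25.0
time: 22.2
tool_pos: [0.544, 0.0777, 0.2619]
tool_rot: [3.139, -0.001, 1.33]
contact_force: [-0.2, -0.5, 0.1]
opening: 0.0594
grip_force: 0.0
time: 22.7
tool_pos: [0.5441, 0.0778, 0.4272]
tool_rot: [3.13, -0.003, 1.33]
contact_force: [0.1, 0.5, 0.4]
opening: 0.0619
grip_force: 0.0
time: 23.37
tool_pos: [0.4924, -0.128, 0.4203]
tool_rot: [-3.141, -0.0, 1.524]
contact_force: [0.2, -0.8, -0.4]
opening: 0.0851
grip_force: 0.0
[ 0.49236542 -0.12799776  0.42028401] [-3.14112991e+00 -4.09830236e-04  1.52405934e+00]
```

View pics/a.png

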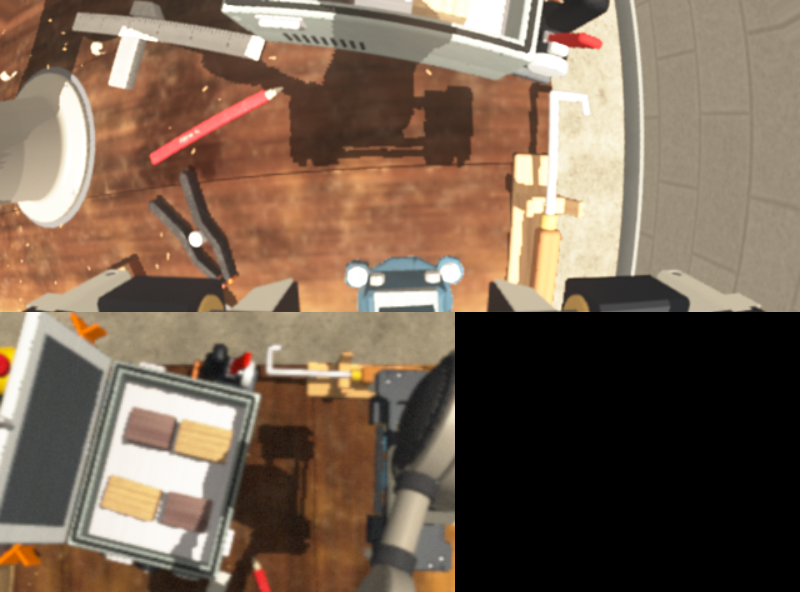

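All four blanks lie flat, two by two, in the chamber (bottom-left panel). In the wrist view the pole's hook corner is at px (443,76) and its ferrule at (438,178). Next I'll triangulate the pole and the eye.

Run:
```python
from h import *
c=cam("top"); s=cam("scene"); w=cam("wrist")
T=lambda u,v:ray(c,160+u/2.5,115+v/2.5); S=lambda u,v:ray(s,220+u/1.85,70+v/1.85); W=lambda u,v:ray(w,u/1.25,v/1.25)
for n,a,b,d in [("corner",(461,110),(300,344),(554,96)),("ferrule",(584,116),(282,403),(548,222)),("tip",(467,76),(326,347),(586,97))]:
    p,e=tri(T(*a),S(*b),W(*d)); print(n,p.round(4),np.round(e,4)); print("  TS",tri(T(*a),S(*b))[0].round(4)," TW",tri(T(*a),W(*d))[0].round(4))
p,e=tri(T(53,176),S(258,40)); print("eye",p.round(4),np.round(e,4))
k=np.array([.506,.128]); yv=np.array([.238,.971]); xv=np.array([.971,-.238]); print("eye kiln x,y",(p[:2]-k)@xv,(p[:2]-k)@yv)
for th in (1.58,1.65,1.7,1.75,1.8):
    y=.1-.229*np.cos(th)+.008*np.sin(th); z=.118+.229*np.sin(th)+.008*np.cos(th); q=[*(k+y*yv),z]
    print(th,y.round(4),z.round(4),"top crop",((proj(c,q)-[160,115])*2.5).round(1),"scene crop",((proj(s,q)-[220,70])*1.85).round(1))
```

```text
corner [ 0.6499 -0.0141  0.0489] [0.0041 0.0019 0.0034]
  TS [ 0.6494 -0.0165  0.0491]  TW [ 0.6415 -0.0145  0.0726]
ferrule [ 0.642  -0.1347  0.0557] [0.0043 0.0024 0.0028]
  TS [ 0.6417 -0.137   0.0573]  TW [ 0.6356 -0.1313  0.0724]
tip [ 0.6818 -0.0172  0.0537] [0.0058 0.0023 0.0073]
  TS [ 0.6809 -0.0226  0.0543]  TW [ 0.6702 -0.0171  0.0846]
eye [0.5444 0.2854 0.3365] [0.0012 0.0012]
eye kiln x,y -0.00016539888475456164 0.16192973661991106
1.58 0.1101 0.3469 top crop [121.8 189.9] scene crop [242.6  38.8]
1.65 0.1261 0.3456 top crop [ 99.3 184.6] scene crop [247.3  37.8]
1.7 0.1374 0.3441 top crop [ 83.8 181. ] scene crop [250.5  37.6]
1.75 0.1487 0.3419 top crop [ 68.8 177.5] scene crop [253.7  37.8]
1.8 0.1598 0.3392 top crop [ 54.4 174.2] scene crop [256.7  38.4]
```

Eye ≈ (0.544, 0.284, 0.338), with the lid at about 1.8 rad. The pole origin ≈ (0.638, −0.19, 0.05) at yaw ≈ 1.50. Both agree with the given sizes, so I'll move over the pole and check.

```bash
python3 drive.py '[[-0.0138,0.0372,0.03,0,0,0.006],[-0.0138,0.0372,0.03,0,0,0.006],[-0.0138,0.0372,0.03,0,0,0.006],[-0.0138,0.0372,0.03,0,0,0.006],[0,0,0,0,0,0],[0,0,0,0,0,0]]' 0.07
python3 - <<'E'
from h import *
t,r=tool(); print(t,r.as_euler("xyz"))
w=cam("wrist"); u=np.array([.07,.9975]);o=np.array([.638,-.19])
pts=[proj(w,[*(o+a*u),.05+b]) for a,b in [(175,0),(45,.01),(0,.011),(-80,.011)] for a in [a/1000]]
print(np.round(pts,1)); crop(w,220,60,480,250,3,"w3",pts)
E
```

```text
time: 24.12
tool_pos: [0.6157, -0.1784, 0.3158]
tool_rot: [-3.135, -0.003, 1.505]
contact_force: [-0.8, 0.0, -0.7]
opening: 0.0702
grip_force: 0.0
[ 0.61574929 -0.17836753  0.3158431 ] [-3.13484850e+00 -2.50236094e-03  1.50514099e+00]
[[344.9   1.2]
 [345.5 160.4]
 [344.1 216.4]
 [340.5 300.3]]
```

View pics/w3.png

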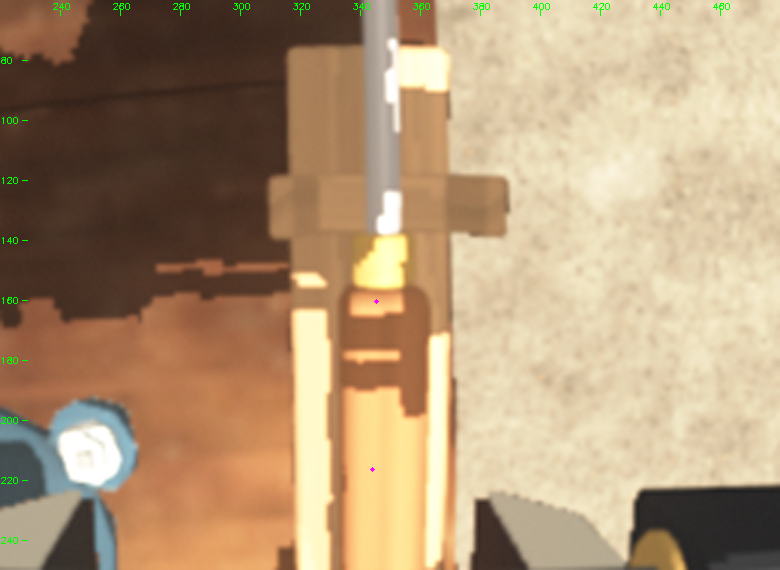

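The handle centre runs at column 348, against 345 predicted, and its front end is at row 156, against 160. That corrects the origin to (0.641, −0.187); yaw 1.50 holds.

```bash
python3 drive.py '[[0,0,0,0,0,0]]'; python3 -c "
from h import *
goto([.641,-.187,.052],down(1.5))"
```

```text
time: 24.25
tool_pos: [0.6148, -0.1781, 0.3219]
tool_rot: [3.14, 0.001, 1.505]
contact_force: [-0.2, 0.1, -0.1]
opening: 0.0699
grip_force: 0.0
d_tool [-0.0071  0.0265  0.1109] rotvec [0.002  0.0006 0.0051] tgt tcp [ 0.641 -0.187  0.211]
```

```bash
python3 drive.py '[[-0.0035,0.013,0,0,0,0.003],[-0.0035,0.013,0,0,0,0.002],[0,0,0,0,0,0],[0,0,0,0,0,0]]'
python3 drive.py '[[0,0,0.03,0,0,0],[0,0,0.03,0,0,0],[0,0,0.025,0,0,0],[0,0,0,0,0,0]]'
python3 -c "
from h import *
goto([.641,-.187,.052],down(1.5))"
```

```text
time: 24.58
tool_pos: [0.6399, -0.1873, 0.3227]
tool_rot: [3.138, 0.001, 1.499]
contact_force: [-0.6, -0.5, -0.3]
opening: 0.0696
grip_force: 0.0
time: 24.92
tool_pos: [0.638, -0.1867, 0.2311]
tool_rot: [-3.133, -0.003, 1.499]
contact_force: [-0.3, -0.4, -1.2]
opening: 0.0697
grip_force: 0.0
d_tool [-0.0001  0.0032  0.0201] rotvec [-0.0083 -0.0029 -0.0009] tgt tcp [ 0.641 -0.187  0.211]
```

```bash
python3 drive.py '[[0,0.001,0.015,0,0,0],[0,0,0.01,0,0,0],[0,0,0,0,0,0],[0,0,0,0,0,0]]'
python3 drive.py '[[0,0,0,0,0,0],[0,0,0,0,0,0],[0,0,0,0,0,0],[0,0,0,0,0,0],[0,0,0,0,0,0],[0,0,0,0,0,0],[0,0,0,0,0,0],[0,0,0,0,0,0]]' 0.01 60
python3 -c "
from h import *
goto([.641,-.187,.052],down(1.5)); print(robot.observe()['contact_force'],robot.observe()['torque'])"
```

```text
time: 25.25
tool_pos: [0.6413, -0.1879, 0.2113]
tool_rot: [3.141, 0.0, 1.499]
contact_force: [-0.6, 0.5, -0.3]
opening: 0.0701
grip_force: 0.0
time: 25.92
tool_pos: [0.6414, -0.188, 0.2102]
tool_rot: [-3.141, -0.0, 1.499]
contact_force: [-0.5, -0.4, 0.9]
opening: 0.0233
grip_force: 59.7
d_tool [ 0.001  -0.0004 -0.0008] rotvec [-0.0001 -0.0001 -0.0012] tgt tcp [ 0.641 -0.187  0.211]
[-0.49604725 -0.40549068  0.89221601] [-0.04221359  0.10935896 -0.0287884 ]
```

Gripped (23 mm wide, 60 N). I'll lift, turn to the kiln's yaw and pitch the hook down 0.44 rad.

```bash
cat >> h.py <<'E'
KC=np.array([.506,.128,0]); KR=R.from_euler("z",-.24)
HK=np.array([.176,.017,.1604])
PR=down(1.33)*R.from_euler("y",-.44)
def k2w(p): return KC+KR.apply(np.array(p,float))
def w2k(p): return KR.inv().apply(np.array(p)-KC)
def hook(kp=None,rot=None):
    t,r=tool(); h=t+r.apply(HK); print("hook kiln",w2k(h).round(4),"tcp",t.round(3),"F",np.round(robot.observe()["contact_force"],1))
    if kp is not None:
        rot=rot or r; tgt=k2w(kp)-rot.apply(HK); print("d_tool",r.inv().apply(tgt-t).round(4),"rv",(r.inv()*rot).as_rotvec().round(4))
E
python3 drive.py '[[0,0,-0.02,0,0,0],[0,0,-0.035,0,0,0],[0,0,-0.035,0,0,0],[0,0,-0.035,0,0,0],[0,0,-0.035,0,0,0],[0,0,-0.035,0,0,0],[0,0,-0.035,0,0,0],[0,0,-0.02,0,0,0]]'
python3 drive.py '[[0,0,0,0,0,0.085],[0,0,0,0,0,0.085],[0,0,0,0,-0.11,0],[0,0,0,0,-0.11,0],[0,0,0,0,-0.11,0],[0,0,0,0,-0.11,0],[0,0,0,0,0,0],[0,0,0,0,0,0]]'
python3 -c "
from h import *
hook([-.04,.08,.38],PR)"
```

```text
time: 26.58
tool_pos: [0.6411, -0.1879, 0.4649]
tool_rot: [3.136, 0.002, 1.499]
contact_force: [-0.3, 0.1, -0.0]
opening: 0.0238
grip_force: 59.7
time: 27.25
tool_pos: [0.6416, -0.1872, 0.4595]
tool_rot: [-3.14, 0.436, 1.33]
contact_force: [0.1, -0.1, -1.3]
opening: 0.0234
grip_force: 59.7
hook kiln [ 0.2234 -0.1823  0.2397] tcp [ 0.642 -0.187  0.46 ] F [ 0.1 -0.1 -1.3]
d_tool [ 0.1789 -0.2641 -0.2382] rv [-0.0012 -0.0036  0.0005]
```

```bash
python3 drive.py '[[0.0163,-0.024,-0.0217,0,0,0],[0.0163,-0.024,-0.0217,0,0,0],[0.0163,-0.024,-0.0217,0,0,0],[0.0163,-0.024,-0.0217,0,0,0],[0.0163,-0.024,-0.0217,0,0,0],[0.0163,-0.024,-0.0217,0,0,0]]'
python3 drive.py '[[0.0163,-0.024,-0.0217,0,0,0],[0.0163,-0.024,-0.0217,0,0,0],[0.0163,-0.024,-0.0217,0,0,0],[0.0163,-0.024,-0.0217,0,0,0],[0.0163,-0.024,-0.0217,0,0,0],[0,0,0,0,0,0],[0,0,0,0,0,0],[0,0,0,0,0,0]]'
python3 - <<'E'
from h import *
hook([-.036,.100,.340],PR)
c=cam("top"); s=cam("scene")
t,r=tool(); P=[t+r.apply(p) for p in ([.176,0,.1604],[.176,.035,.1604],[.046,0,.1604])]+[k2w([0,.160,.339])]
a=[proj(c,p) for p in P]; b=[proj(s,p) for p in P]
crop(c,150,130,290,250,2.8,"m1",a); crop(s,290,40,430,160,2.8,"m2",b)
cv2.imwrite("pics/m.png",np.hstack([cv2.imread("pics/m1.png"),cv2.imread("pics/m2.png")]))
print(np.round(a,1).tolist(),np.round(b,1).tolist())
E
```

```text
time: 27.75
tool_pos: [0.5349, -0.0128, 0.5371]
tool_rot: [-3.141, 0.436, 1.328]
contact_force: [0.8, 0.7, -1.2]
opening: 0.0234
grip_force: 59.7
time: 28.42
tool_pos: [0.4484, 0.1313, 0.5997]
tool_rot: [-3.141, 0.438, 1.33]
contact_force: [0.4, -0.1, -1.4]
opening: 0.0236
grip_force: 59.7
hook kiln [-0.0398  0.0808  0.3798] tcp [0.448 0.131 0.6  ] F [ 0.4 -0.1 -1.4]
d_tool [0.0346 0.0037 0.0275] rv [-0.001  -0.002  -0.0004]
[[212.2, 227.4], [217.9, 205.9], [281.4, 246.2], [181.7, 184.7]] [[325.0, 77.4], [338.2, 78.4], [299.4, 57.8], [358.8, 90.8]]
```

View pics/m.png

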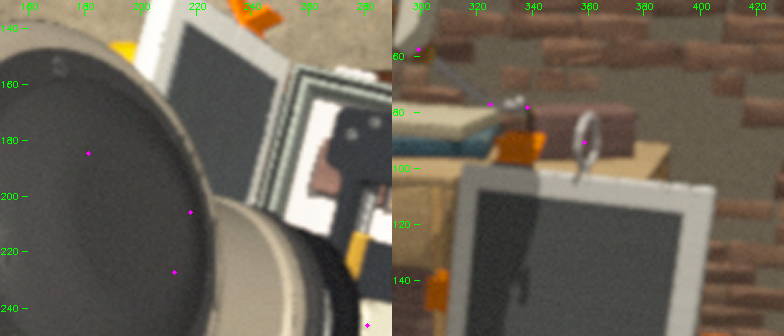

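In the scene the hook (332–338, 76) is where the model predicts, and the ring eye is centred at about (359,90), also as predicted. I'll advance beside the eye.

```bash
python3 drive.py '[[0.03,0.0013,0.001,0,0,0],[0.03,0.0013,0.001,0,0,0],[0.02,0.0013,0.001,0,0,0],[0.014,0,0,0,0,0],[0,0,0,0,0,0],[0,0,0,0,0,0]]'
python3 - <<'E'
from h import *
hook([0,.1645,.337],PR)
s=cam("scene"); w=cam("wrist")
t,r=tool(); P=[t+r.apply(p) for p in ([.176,0,.1604],[.176,.035,.1604],[.163,.035,.1604])]+[k2w([0,.160,.339])]
b=[proj(s,p) for p in P]; a=[proj(w,p) for p in P]; print(np.round(a,1).tolist(),np.round(b,1).tolist())
crop(s,320,60,400,130,4.9,"m1",b,10); crop(w,270,0,350,70,4.9,"m2",a,10)
cv2.imwrite("pics/n.png",np.hstack([cv2.imread("pics/m1.png"),cv2.imread("pics/m2.png")]))
E
```

```text
time: 29.02
tool_pos: [0.4727, 0.2115, 0.5565]
tool_rot: [-3.14, 0.441, 1.329]
contact_force: [-1.3, 0.2, -1.3]
opening: 0.0234
grip_force: 59.7
hook kiln [-0.0353  0.1638  0.3363] tcp [0.473 0.211 0.557] F [-1.3  0.2 -1.3]
d_tool [ 0.0002  0.0351 -0.0008] rv [-0.0018  0.001  -0.0008]
[[312.7, -86.7], [382.6, -82.8], [384.3, -63.9], [415.5, -73.0]] [[340.8, 89.5], [353.1, 90.6], [351.4, 89.1], [358.8, 90.8]]
```

View pics/n.png

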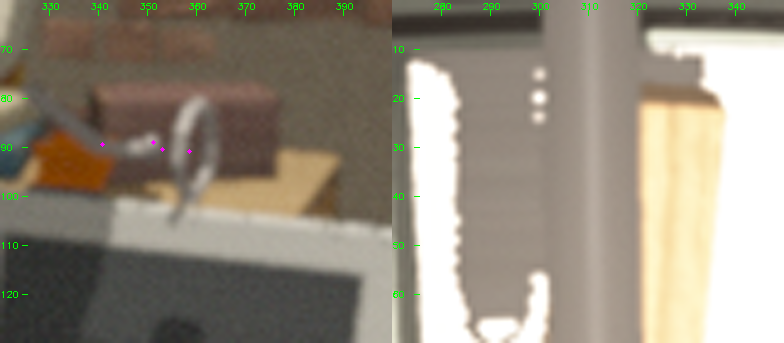

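The bar tip is at (351,89) and the ring centre at (360,90), so they're aligned. I'll slide in along the ring axis in small rows.

```bash
python3 drive.py '[[0,0.006,0,0,0,0],[0,0.006,0,0,0,0],[0,0,0,0,0,0]]'
python3 drive.py '[[0,0.006,0,0,0,0],[0,0.005,0,0,0,0],[0,0,0,0,0,0]]'
python3 drive.py '[[0,0.006,0,0,0,0],[0,0.005,0,0,0,0],[0,0,0,0,0,0],[0,0,0,0,0,0]]'
python3 - <<'E'
from h import *
hook([0,.1595,.339],PR)
s=cam("scene"); t,r=tool(); P=[t+r.apply(p) for p in ([.176,0,.1604],[.176,.035,.1604],[.163,.035,.1604])]+[k2w([0,.160,.339])]
crop(s,320,60,400,130,6,"n2",[proj(s,p) for p in P],10)
E
```

```text
time: 29.37
tool_pos: [0.4847, 0.2081, 0.5574]
tool_rot: [3.14, 0.44, 1.327]
contact_force: [-0.2, 0.5, -0.5]
opening: 0.0235
grip_force: 59.7
time: 29.62
tool_pos: [0.4954, 0.2059, 0.5568]
tool_rot: [3.141, 0.44, 1.328]
contact_force: [-0.0, -0.3, -1.4]
opening: 0.0238
grip_force: 59.7
time: 29.95
tool_pos: [0.5055, 0.2037, 0.5568]
tool_rot: [-3.141, 0.44, 1.329]
contact_force: [-0.7, -0.3, -1.0]
opening: 0.0232
grip_force: 59.7
hook kiln [-0.0013  0.1642  0.3367] tcp [0.505 0.204 0.557] F [-0.7 -0.3 -1. ]
d_tool [-0.0053  0.0014 -0.    ] rv [-0.0009  0.0001 -0.0012]
```

View pics/n2.png

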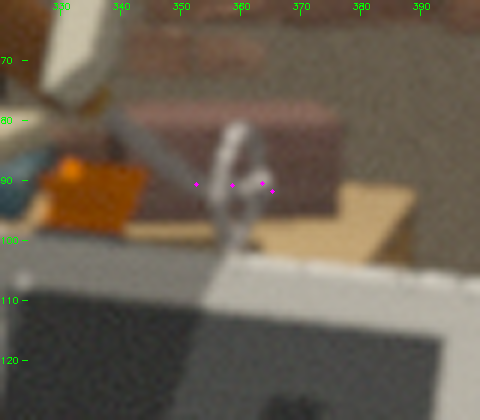

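The hook tip shows through the ring at (363,90) with no contact force, so it's hooked. Next, the arc for drawing the lid shut.

```bash
cat >> h.py <<'E'
def H(th,lead=.015):
    y=.1-.229*np.cos(th)+.008*np.sin(th); z=.118+.229*np.sin(th)+.008*np.cos(th)
    return np.array([-.001,y-lead*np.sin(th),z-lead*np.cos(th)])
def arc(ths,lead=.015):
    t,r=tool(); p=w2k(t+r.apply(HK))
    for th in ths:
        q=H(th,lead); print(round(th,2),(r.inv().apply(KR.apply(q-p))).round(4)); p=q
E
python3 -c "
from h import *
arc(np.r_[1.8,np.arange(1.62,-.01,-.18)])"
```

```text
1.8 [-0.0197  0.0006  0.0029]
1.62 [-0.0389  0.0001  0.0134]
1.44 [-0.0359  0.0001  0.0202]
1.26 [-0.0317  0.0001  0.0263]
1.08 [-0.0265  0.0001  0.0315]
0.9 [-0.0204  0.0001  0.0358]
0.72 [-0.0137  0.0001  0.0388]
0.54 [-0.0065  0.0001  0.0407]
0.36 [0.0008 0.     0.0412]
0.18 [0.0082 0.     0.0404]
0.0 [0.0153 0.     0.0382]
```

```bash
python3 drive.py '[[-0.006,0,0.001,0,0,0],[-0.007,0,0.001,0,0,0],[-0.007,0,0.001,0,0,0],[-0.013,0,0.0045,0,0,0],[-0.013,0,0.0045,0,0,0],[-0.013,0,0.0045,0,0,0]]'
python3 drive.py '[[-0.012,0,0.0067,0,0,0],[-0.012,0,0.0067,0,0,0],[-0.012,0,0.0067,0,0,0],[-0.0105,0,0.0088,0,0,0],[-0.0105,0,0.0088,0,0,0],[-0.0105,0,0.0088,0,0,0],[0,0,0,0,0,0]]'
python3 - <<'E'
from h import *
hook(H(1.26),PR)
s=cam("scene"); print([proj(s,k2w(H(th,0))).round(0).tolist() for th in (1.2,1.26,1.4,1.8)]); t,r=tool(); P=[t+r.apply(p) for p in ([.176,0,.1604],[.176,.035,.1604])]+[k2w(H(1.26,0))]
crop(s,290,40,440,170,4,"d1",[proj(s,p) for p in P])
E
```

```text
time: 30.5
tool_pos: [0.4902, 0.144, 0.5673]
tool_rot: [-3.142, 0.439, 1.329]
contact_force: [1.4, 3.7, -3.3]
opening: 0.0236
grip_force: 59.7
time: 31.08
tool_pos: [0.4704, 0.0642, 0.5539]
tool_rot: [-3.141, 0.442, 1.326]
contact_force: [0.3, 1.0, -0.2]
opening: 0.0236
grip_force: 59.7
hook kiln [-0.002   0.0201  0.3336] tcp [0.47  0.064 0.554] F [ 0.3  1.  -0.2]
d_tool [ 0.0025  0.0013 -0.0013] rv [-0.002   0.0015 -0.0034]
[[336.0, 103.0], [338.0, 100.0], [344.0, 95.0], [358.0, 91.0]]
```

View pics/d1.png

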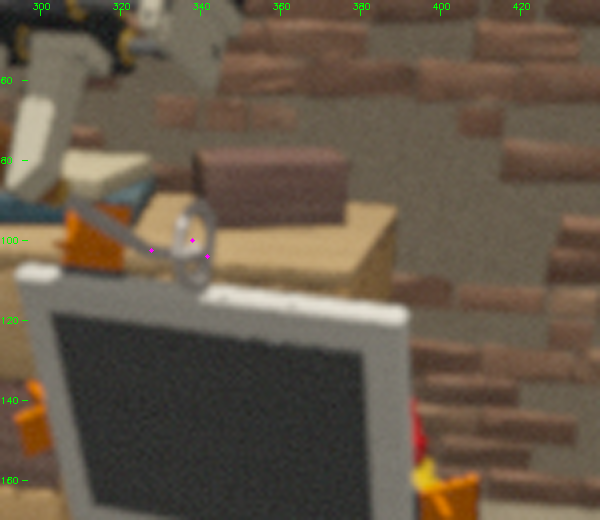

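The lid follows: the ring centre is at (338,100), as predicted for θ = 1.26, and the hook is in it. I'll keep drawing.

```bash
python3 drive.py '[[-0.0088,0,0.0105,0,0,0],[-0.0088,0,0.0105,0,0,0],[-0.0088,0,0.0105,0,0,0],[-0.0068,0,0.012,0,0,0],[-0.0068,0,0.012,0,0,0],[-0.0068,0,0.012,0,0,0]]'
python3 drive.py '[[-0.0046,0,0.013,0,0,0],[-0.0046,0,0.013,0,0,0],[-0.0046,0,0.013,0,0,0],[-0.0022,0,0.0136,0,0,0],[-0.0022,0,0.0136,0,0,0],[-0.0022,0,0.0136,0,0,0],[0,0,0,0,0,0]]'
python3 -c "
from h import *
hook(H(.54),PR)
arc([.36,.18,0.0])"
```

```text
time: 31.63
tool_pos: [0.4542, -0.0027, 0.513]
tool_rot: [3.14, 0.439, 1.329]
contact_force: [0.7, 3.5, -0.9]
opening: 0.0235
grip_force: 59.7
time: 32.22
tool_pos: [0.4412, -0.0541, 0.4478]
tool_rot: [-3.138, 0.441, 1.329]
contact_force: [0.4, -0.4, -0.8]
opening: 0.0237
grip_force: 59.7
hook kiln [-0.0031 -0.1016  0.2276] tcp [ 0.441 -0.054  0.448] F [ 0.4 -0.4 -0.8]
d_tool [ 0.0003  0.0016 -0.0024] rv [-0.0041  0.0009 -0.0007]
0.36 [0.0014 0.0023 0.0385]
0.18 [0.0082 0.0002 0.0404]
0.0 [0.0153 0.0001 0.0382]
```

```bash
python3 drive.py '[[0.0004,0.0005,0.013,0,0,0],[0.0004,0.0005,0.013,0,0,0],[0.0004,0.0005,0.013,0,0,0],[0.0027,0,0.0134,0,0,0],[0.0027,0,0.0134,0,0,0],[0.0027,0,0.0134,0,0,0],[0,0,0,0,0,0]]'
python3 drive.py '[[0.003,0,0.0077,0,0,0],[0.003,0,0.0077,0,0,0],[0.003,0,0.0077,0,0,0],[0.003,0,0.0077,0,0,0],[0.003,0,0.0077,0,0,0],[0,0,0,0,0,0]]'
python3 - <<'E'
from h import *
hook(H(0),PR)
s=cam("scene"); c=cam("top")
for n,q in dict(c=(-.125,-.1,.134),cl=(-.125,.1,.134),r=(.125,-.1,.134),eye=(0,-.129,.126)).items(): print(n,proj(s,k2w(q)).round(1),proj(c,k2w(q)).round(1))
cv2.imwrite("pics/e.png",np.hstack([cv2.resize(s["image"][150:290,240:440,::-1],None,fx=2,fy=2),cv2.resize(c["image"][120:290,205:405,::-1],None,fx=2,fy=2)[:280]]))
E
```

```text
time: 32.8
tool_pos: [0.4368, -0.0783, 0.3724]
tool_rot: [-3.138, 0.44, 1.33]
contact_force: [0.2, 0.3, -2.5]
opening: 0.0236
grip_force: 59.7
time: 33.3
tool_pos: [0.4362, -0.081, 0.3309]
tool_rot: [-3.139, 0.44, 1.33]
contact_force: [0.4, 1.4, 0.1]
opening: 0.0234
grip_force: 59.7
hook kiln [-0.0014 -0.1286  0.1108] tcp [ 0.436 -0.081  0.331] F [0.4 1.4 0.1]
d_tool [-0.0004  0.0001 -0.    ] rv [-0.0026 -0.0005 -0.0004]
c [265.5 192.8] [313.5 279.3]
cl [306.5 165.5] [225.8 257.9]
r [362.9 215.6] [339.5 170.3]
eye [305.1 212.1] [339.1 227.3]
```

```bash
python3 drive.py '[[0.0008,0,0.0018,0,0,0],[0.0008,0,0.0018,0,0,0],[0,0,0,0,0,0]]'
python3 drive.py '[[0.0008,0,0.0018,0,0,0],[0.0008,0,0.0018,0,0,0],[0,0,0,0,0,0],[0,0,0,0,0,0]]'
python3 - <<'E'
from h import *
hook(); s=cam("scene"); c=cam("top")
def org(c,box):
    h=cv2.cvtColor(c["image"],cv2.COLOR_RGB2HSV); m=cv2.inRange(h,(5,180,120),(18,255,255)); n,l,st,ce=cv2.connectedComponentsWithStats(m)
    return [(ce[i].round(1).tolist(),int(st[i,4])) for i in range(1,n) if st[i,4]>12 and box[0]<ce[i][0]<box[2] and box[1]<ce[i][1]<box[3]]
print("scene",org(s,(230,60,430,260)),"top",org(c,(180,110,380,300)))
for th in (0,.05,.1):
    Rx=R.from_euler("x",-th); L=lambda q:k2w(np.array([0,.1,.118])+Rx.apply(np.array(q)-[0,.1,.118]))
    for n,q in dict(near=(-.145,.03,.144),side=(-.075,-.12,.144),far=(.145,.05,.144)).items(): print(th,n,proj(s,L(q)).round(1),proj(c,L(q)).round(1))
E
```

```text
time: 33.65
tool_pos: [0.4364, -0.0812, 0.3287]
tool_rot: [3.141, 0.44, 1.329]
contact_force: [-0.5, -0.4, 2.9]
opening: 0.0236
grip_force: 59.9
time: 33.98
tool_pos: [0.4365, -0.0813, 0.3246]
tool_rot: [3.141, 0.44, 1.328]
contact_force: [-0.8, -2.1, 3.9]
opening: 0.0241
grip_force: 60.0
hook kiln [-0.0005 -0.1289  0.1046] tcp [ 0.436 -0.081  0.325] F [-0.8 -2.1  3.9]
scene [([391.8, 155.3], 17), ([288.2, 169.2], 137), ([394.0, 188.5], 124), ([280.3, 203.6], 41)] top [([275.9, 146.2], 288), ([192.0, 152.6], 27), ([184.5, 159.8], 17), ([321.8, 261.2], 82), ([253.1, 273.8], 354)]
0 near [287.  169.4] [253.4 274.7]
0 side [278.2 196.5] [327.7 259.6]
0 far [394.  186.9] [276.7 145.4]
0.05 near [287.2 168. ] [252.5 274.7]
0.05 side [278.3 191.9] [327.2 259.7]
0.05 far [394.3 185.7] [276. 145.]
0.1 near [287.5 166.6] [251.6 274.7]
0.1 side [278.6 187.2] [326.4 259.8]
0.1 far [394.5 184.6] [275.2 144.6]
```

```bash
python3 drive.py '[[-0.0008,0,-0.0018,0,0,0],[-0.0008,0,-0.0018,0,0,0],[0,0,0,0,0,0],[0,0,0,0,0,0],[0,0,0,0,0,0]]'
python3 drive.py '[[-0.0013,0,-0.0028,0,0,0],[-0.0013,0,-0.0028,0,0,0],[-0.0013,0,-0.0028,0,0,0],[0,0,0,0,0,0],[0,0,0,0,0,0],[0,0,0,0,0,0]]'
python3 - <<'E'
from h import *
hook([-.001,-.126,.125],PR)
s=cam("scene"); h=cv2.cvtColor(s["image"],cv2.COLOR_RGB2HSV); m=cv2.inRange(h,(5,180,120),(18,255,255)); n,l,st,ce=cv2.connectedComponentsWithStats(m); print([ce[i].round(1).tolist() for i in range(1,n) if st[i,4]>30])
t,r=tool(); P=[t+r.apply(p) for p in ([.176,0,.1604],[.176,.035,.1604],[.163,.035,.1604])]+[k2w([0,-.129,.126])]
b=[proj(s,p) for p in P]; print(np.round(b,1).tolist()); crop(s,250,150,410,260,5,"g",b)
E
```

```text
time: 34.5
tool_pos: [0.4363, -0.081, 0.3282]
tool_rot: [-3.141, 0.44, 1.329]
contact_force: [0.0, 0.7, -2.2]
opening: 0.0233
grip_force: 60.0
time: 35.0
tool_pos: [0.4364, -0.0811, 0.3378]
tool_rot: [3.141, 0.44, 1.329]
contact_force: [-0.1, 0.0, -1.3]
opening: 0.0235
grip_force: 60.0
hook kiln [-0.0007 -0.1287  0.1177] tcp [ 0.436 -0.081  0.338] F [-0.1  0.  -1.3]
d_tool [-0.0006 -0.0002 -0.0078] rv [-0.0004 -0.0001 -0.0012]
[[288.3, 167.3], [15.3, 171.7], [394.0, 188.5], [280.2, 201.2]]
[[298.3, 213.6], [312.0, 217.1], [309.4, 217.2], [305.1, 212.1]]
```

View pics/g.png

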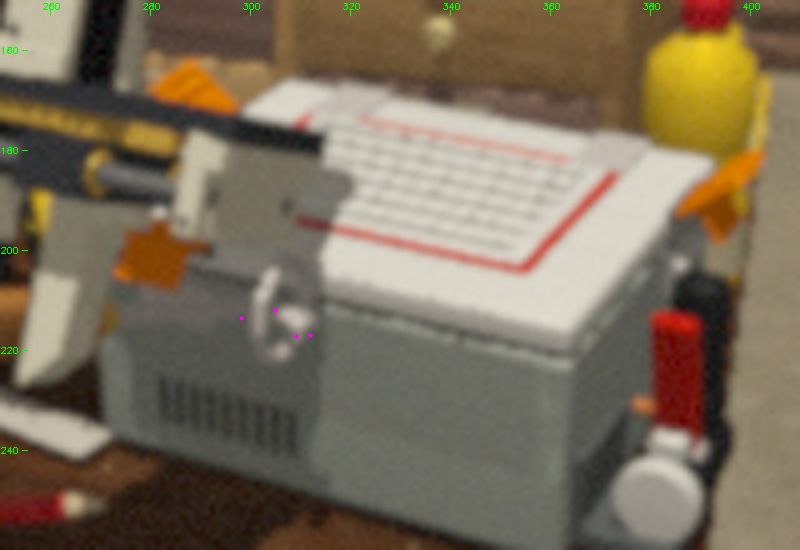

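The lid lies shut on the rim. The hook tip at (308,213) sits about 6 mm higher than the model, a slight pitch slip, so it's central in the ring. I'll slide it out.

```bash
python3 drive.py '[[0.003,-0.006,0.001,0,0,0],[0,-0.006,0,0,0,0],[0,0,0,0,0,0]]'
python3 drive.py '[[0,-0.006,0,0,0,0],[0,-0.006,0,0,0,0],[0,0,0,0,0,0]]'
python3 drive.py '[[0,-0.006,0,0,0,0],[0,-0.006,0,0,0,0],[0,-0.002,0,0,0,0],[0,0,0,0,0,0]]'
```

```text
time: 35.3
tool_pos: [0.424, -0.0755, 0.3351]
tool_rot: [-3.139, 0.44, 1.33]
contact_force: [-0.7, -0.2, -1.1]
opening: 0.0235
grip_force: 60.0
time: 35.55
tool_pos: [0.4125, -0.0728, 0.3355]
tool_rot: [-3.14, 0.44, 1.329]
contact_force: [-0.0, -0.6, -1.6]
opening: 0.0236
grip_force: 60.0
time: 35.88
tool_pos: [0.3995, -0.0696, 0.3356]
tool_rot: [-3.141, 0.44, 1.329]
contact_force: [-0.7, -0.8, -0.7]
opening: 0.0236
grip_force: 60.0
```

```bash
python3 drive.py '[[-0.03,0,0,0,0,0],[-0.03,0,-0.005,0,0,0],[-0.03,0,-0.01,0,0,0],[0,0,-0.03,0,0.1,0],[0,0,-0.03,0,0.1,0],[0,0,0,0,0.1,0],[0,0,0,0,0.11,0],[0,0,0,0,0,0]]'
python3 drive.py '[[0,0,0,0,0,-0.085],[0,0,0,0,0,-0.084],[0,0,0,0,0,0],[0,0,0,0,0,0]]'
python3 -c "
from h import *
t,r=tool(); print(t,r.as_euler('xyz')); goto([.6414,-.188,.20],down(1.499)*R.from_euler('y',-.035))"
```

```text
time: 36.55
tool_pos: [0.3875, -0.121, 0.4435]
tool_rot: [3.14, 0.026, 1.327]
contact_force: [-0.7, -1.4, -2.2]
opening: 0.0237
grip_force: 60.0
time: 36.88
tool_pos: [0.3875, -0.1205, 0.4426]
tool_rot: [-3.135, 0.032, 1.495]
contact_force: [-0.2, 0.2, -0.9]
opening: 0.0239
grip_force: 60.0
[ 0.38752743 -0.12054031  0.44258239] [-3.13542966  0.03161878  1.49546392]
d_tool [-0.0399  0.2587  0.0834] rotvec [-0.0063 -0.0034 -0.0035] tgt tcp [ 0.642 -0.182  0.359]
```

```bash
python3 drive.py '[[-0.005,0.0323,0.0104,0,0,0],[-0.005,0.0323,0.0104,0,0,0],[-0.005,0.0323,0.0104,0,0,0],[-0.005,0.0323,0.0104,0,0,0],[-0.005,0.0323,0.0104,0,0,0],[-0.005,0.0323,0.0104,0,0,0],[-0.005,0.0323,0.0104,0,0,0],[-0.005,0.0323,0.0104,0,0,0]]'
python3 drive.py '[[0,0,0,0,0,0],[0,0,0,0,0,0],[0,0,0,0,0,0]]'
python3 -c "
from h import *
goto([.6414,-.188,.20],down(1.499)*R.from_euler('y',-.035))"
```

```text
time: 37.55
tool_pos: [0.6433, -0.1817, 0.3583]
tool_rot: [-3.135, 0.031, 1.495]
contact_force: [0.6, -1.2, 0.2]
opening: 0.0237
grip_force: 60.0
time: 37.8
tool_pos: [0.6417, -0.1814, 0.3588]
tool_rot: [-3.135, 0.03, 1.497]
contact_force: [-0.2, -0.2, -0.7]
opening: 0.0235
grip_force: 60.0
d_tool [-0.001   0.0002 -0.    ] rotvec [-0.0069 -0.005  -0.0023] tgt tcp [ 0.642 -0.182  0.359]
```

```bash
python3 drive.py '[[0.001,0,0.03,0,0,0],[0.001,0,0.03,0,0,0],[0.001,0,0.03,0,0,0],[0.0005,0,0.02,0,0,0],[0,0,0.01,0,0,0],[0,0,0,0,0,0]]'
python3 drive.py '[[0,0,0.008,0,0,0],[0,0,0.008,0,0,0],[0,0,0.006,0,0,0],[0,0,0,0,0,0],[0,0,0,0,0,0]]'
python3 -c "
from h import *
goto([.6414,-.188,.0514],down(1.499)*R.from_euler('y',-.035))"
```

```text
time: 38.3
tool_pos: [0.6401, -0.1813, 0.2384]
tool_rot: [-3.134, 0.029, 1.497]
contact_force: [-0.8, 0.6, -1.3]
opening: 0.0238
grip_force: 60.0
time: 38.72
tool_pos: [0.641, -0.1823, 0.2176]
tool_rot: [-3.137, 0.03, 1.498]
contact_force: [-0.1, -0.0, -1.4]
opening: 0.0232
grip_force: 60.0
d_tool [0.0002 0.0009 0.0073] rotvec [-0.0051 -0.0055 -0.0012] tgt tcp [ 0.642 -0.182  0.21 ]
```

```bash
python3 drive.py '[[0,0.001,0.003,0,0,0],[0,0,0.0025,0,0,0],[0,0,0,0,0,0],[0,0,0,0,0,0]]'
python3 drive.py '[[0,0,0,0,0,0],[0,0,0,0,0,0],[0,0,0,0,0,0],[0,0,0,0,0,0]]' 0.06
python3 drive.py '[[0,0,-0.02,0,0,0],[0,0,-0.035,0,0,0],[0,0,-0.035,0,0,0],[0,0,-0.035,0,0,0],[0,0,-0.035,0,0,0],[0,0,0,0,0,0],[0,0,0,0,0,0]]'
python3 - <<'E'
from h import *
c=cam("top"); s=cam("scene"); w=cam("wrist","w9"); cv2.imwrite("pics/s9.png",s["image"][:,:,::-1])
# scene: ferrule (yellow) & handle seen? compare with first scene picture around pole
a=cv2.imread("pics/scene0.png"); b=s["image"][:,:,::-1]; box=(slice(250,390),slice(335,405))
d=cv2.absdiff(a[box],b[box]).max(2); print("changed px",(d>60).sum(),np.argwhere(d>60).mean(0)+[250,335] if (d>60).any() else "")
t,r=tool(); print(t)
# rod column in wrist: predicted corner & +45
u=np.array([np.cos(1.499),np.sin(1.499)]);o=np.array([.6414,-.187])
print([proj(w,[*(o+k*u),.05]).round(1).tolist() for k in (.06,.1,.13)])
h=cv2.cvtColor(w["image"],cv2.COLOR_RGB2HSV); m=cv2.inRange(h,(22,120,150),(35,255,255)); n,l,st,ce=cv2.connectedComponentsWithStats(m); print([(ce[i].round(1).tolist(),st[i,4]) for i in range(1,n) if st[i,4]>25])
print(proj(w,[*(o+.05*u),.056]).round(1))
E
```

```text
time: 39.05
tool_pos: [0.6419, -0.1825, 0.2119]
tool_rot: [-3.136, 0.029, 1.498]
contact_force: [0.7, 0.1, -0.5]
opening: 0.0238
grip_force: 60.0
time: 39.38
tool_pos: [0.642, -0.1826, 0.2123]
tool_rot: [-3.137, 0.03, 1.498]
contact_force: [0.5, -0.1, -0.2]
opening: 0.0458
grip_force: 0.0
time: 39.97
tool_pos: [0.6433, -0.1779, 0.375]
tool_rot: [3.141, 0.031, 1.498]
contact_force: [0.1, -0.3, -0.9]
opening: 0.0603
grip_force: 0.0
changed px 383 [282.7232376  373.78067885]
[ 0.64278843 -0.17781783  0.3702486 ]
[[314.7, 124.4], [314.6, 83.0], [314.5, 52.4]]
[]
[314.7 135.2]
```

Run:
```python
import cv2,numpy as np
a=cv2.imread("pics/scene0.png"); b=cv2.imread("pics/s9.png")
for n,(u0,v0,u1,v1) in dict(handle=(345,300,380,350),ferr=(364,280,382,298),hook=(374,250,400,272),end=(344,350,366,376),fork=(355,272,372,290)).items():
    t=a[v0:v1,u0:u1]; r=cv2.matchTemplate(b[v0-15:v1+15,u0-15:u1+15],t,cv2.TM_CCOEFF_NORMED); _,m,_,p=cv2.minMaxLoc(r); print(n,round(m,2),(p[0]-15,p[1]-15))
```

```text
handle 0.93 (0, 0)
ferr 0.65 (1, 0)
hook 0.68 (0, 1)
end 0.94 (-1, -1)
fork 0.9 (0, 1)
```

The pole is back within about a pixel of where it started. Next, the tabs, with closed fingers.

```bash
cat >> h.py <<'E'
def tip(kp,yaw=1.33): goto(k2w(kp),down(yaw),.178)
E
python3 -c "
from h import *
tip([.161,.05,.20])"
```

```text
d_tool [ 0.3172  0.0082 -0.0169] rotvec [-0.0055  0.0292  0.1678] tgt tcp [0.674 0.138 0.378]
```

```bash
python3 drive.py '[[0,0,-0.017,-0.005,0.029,0],[0.036,0.0015,0,0,0,0.021],[0.036,0.001,0,0,0,0.021],[0.036,0.001,0,0,0,0.021],[0.036,0.001,0,0,0,0.021],[0.036,0.001,0,0,0,0.021],[0.036,0.001,0,0,0,0.021],[0.036,0.001,0,0,0,0.021]]' 0.0 20
python3 drive.py '[[0.036,0.001,0,0,0,0.021],[0,0,0,0,0,0],[0,0,0,0,0,0]]'
python3 -c "
from h import *
tip([.161,.05,.160])"
```

```text
time: 40.78
tool_pos: [0.6847, 0.0728, 0.3868]
tool_rot: [-3.138, 0.001, 1.35]
contact_force: [0.2, -0.8, 0.2]
opening: 0.0113
grip_force: 0.0
time: 41.03
tool_pos: [0.6936, 0.1082, 0.3863]
tool_rot: [-3.138, 0.002, 1.333]
contact_force: [-0.8, -1.5, -0.3]
opening: 0.0006
grip_force: 0.0
d_tool [ 0.0248 -0.0257  0.0483] rotvec [-0.0035  0.0016  0.0034] tgt tcp [0.674 0.138 0.338]
```

```bash
python3 drive.py '[[0.0125,-0.013,0,0,0,0.003],[0.0125,-0.013,0.01,0,0,0],[0,0,0.02,0,0,0],[0,0,0.018,0,0,0],[0,0,0,0,0,0],[0,0,0,0,0,0]]'
python3 -c "
from h import *
tip([.161,.05,.134])"
```

```text
time: 41.53
tool_pos: [0.6743, 0.135, 0.3393]
tool_rot: [-3.138, 0.002, 1.325]
contact_force: [0.5, 0.1, 0.2]
opening: 0.0008
grip_force: 0.0
d_tool [ 0.0032 -0.0007  0.0273] rotvec [-0.0034  0.0021 -0.0046] tgt tcp [0.674 0.138 0.312]
```

```bash
python3 drive.py '[[0.003,0,0.006,0,0,0],[0,0,0.006,0,0,0],[0,0,0.006,0,0,0],[0,0,0,0,0,0]]'
python3 drive.py '[[0,0,0.005,0,0,0],[0,0,0.005,0,0,0],[0,0,0,0,0,0]]'
python3 drive.py '[[0,0,0.002,0,0,0],[0,0,0.002,0,0,0],[0,0,0,0,0,0]]'
python3 drive.py '[[0,0,-0.02,0,0,0],[0,0,-0.035,0,0,0],[0,0,-0.01,0,0,0],[0,0,0,0,0,0]]'
cat >> h.py <<'E'
def org(c):
    h=cv2.cvtColor(c["image"],cv2.COLOR_RGB2HSV); m=cv2.inRange(h,(5,180,110),(18,255,255)); n,l,st,ce=cv2.connectedComponentsWithStats(m)
    return [(ce[i].round(1).tolist(),int(st[i,4])) for i in range(1,n) if st[i,4]>15]
def tabs(c):
    print(org(c))
    for a in (.65,-.1):
        f=lambda d:(d*np.cos(a),.131+d*np.sin(a)+.003)
        x,z=f(.022); print(a,"near",proj(c,k2w((-.125-x,.03,z))).round(1),"side",proj(c,k2w((-.075,-.1-x,z))).round(1),"far",proj(c,k2w((.125+x,.05,z))).round(1))
E
python3 -c "
from h import *
tabs(cam('scene')); tip([-.159,.03,.20])"
```

```text
time: 41.87
tool_pos: [0.6778, 0.1381, 0.3259]
tool_rot: [3.127, -0.002, 1.326]
contact_force: [10.5, -2.7, 6.7]
opening: 0.0002
grip_force: 6.3
time: 42.12
tool_pos: [0.6794, 0.1374, 0.3172]
tool_rot: [3.12, -0.004, 1.325]
contact_force: [20.4, -4.1, 5.2]
opening: 0.0003
grip_force: 9.1
time: 42.37
tool_pos: [0.6781, 0.1378, 0.3123]
tool_rot: [3.127, -0.003, 1.325]
contact_force: [-0.3, 0.7, 0.1]
opening: 0.0002
grip_force: 0.0
time: 42.7
tool_pos: [0.6756, 0.1393, 0.3785]
tool_rot: [3.133, -0.002, 1.327]
contact_force: [0.1, -0.2, 0.5]
opening: 0.0005
grip_force: 0.0
[([26.6, 159.1], 22), ([287.8, 169.6], 141), ([14.6, 171.6], 181), ([393.8, 193.2], 144), ([279.9, 199.8], 147), ([197.2, 298.8], 29), ([191.0, 300.5], 16), ([326.7, 380.9], 17)]
0.65 near [287.7 168.4] side [278.8 194.8] far [393.1 185.4]
-0.1 near [286.6 173.5] side [278.1 201.6] far [394.4 191.6]
d_tool [-0.0225 -0.3207 -0.0036] rotvec [ 0.0042 -0.001  -0.0033] tgt tcp [0.359 0.195 0.378]
```

The far tab snapped home: its blob dropped 5 px and the force vanished. Next the side tab, then the near tab with the fingers turned along the edge.

```bash
python3 -c "
from h import *
tip([-.075,-.129,.20])"
python3 drive.py '[[-0.022,-0.029,0,0,0,0],[-0.022,-0.029,0,0,0,0],[-0.022,-0.029,0,0,0,0],[-0.022,-0.029,0,0,0,0],[-0.022,-0.029,0,0,0,0],[-0.022,-0.029,0,0,0,0],[-0.022,-0.029,0,0,0,0],[-0.022,-0.029,0,0,0,0]]'
python3 drive.py '[[0,0,0,0,0,0],[0,0,0,0,0,0],[0,0,0,0,0,0]]'
python3 -c "
from h import *
tip([-.075,-.129,.160])"
```

```text
d_tool [-0.1812 -0.236  -0.0034] rotvec [ 0.0042 -0.001  -0.0033] tgt tcp [0.402 0.021 0.378]
time: 43.42
tool_pos: [0.4052, 0.0243, 0.3724]
tool_rot: [-3.139, 0.001, 1.327]
contact_force: [0.9, -0.7, 1.3]
opening: 0.0004
grip_force: 0.0
time: 43.67
tool_pos: [0.4077, 0.0246, 0.3735]
tool_rot: [3.141, 0.0, 1.326]
contact_force: [0.3, -0.8, 0.1]
opening: 0.0001
grip_force: 0.0
d_tool [-0.0052 -0.0041  0.0355] rotvec [ 0.0003  0.0003 -0.0038] tgt tcp [0.402 0.021 0.338]
```

```bash
python3 drive.py '[[-0.005,-0.004,0.012,0,0,0],[0,0,0.012,0,0,0],[0,0,0.01,0,0,0],[0,0,0.006,0,0,0],[0,0,0.006,0,0,0],[0,0,0.006,0,0,0],[0,0,0,0,0,0]]'
python3 drive.py '[[0,0,0.004,0,0,0],[0,0,0.004,0,0,0],[0,0,0.002,0,0,0],[0,0,0,0,0,0]]'
python3 -c "
from h import *
t,r=tool(); print('tip',w2k(t+r.apply([0,0,.178])))"
```

```text
time: 44.25
tool_pos: [0.4025, 0.021, 0.3208]
tool_rot: [-3.14, 0.0, 1.327]
contact_force: [-0.5, -0.9, -0.3]
opening: 0.0007
grip_force: 0.0
time: 44.58
tool_pos: [0.4022, 0.0208, 0.3115]
tool_rot: [-3.141, 0.0, 1.327]
contact_force: [-0.5, -0.3, 0.6]
opening: 0.0001
grip_force: 0.0
tip [-0.07540858 -0.12885365  0.13353359]
```

```bash
python3 drive.py '[[0,0,-0.02,0,0,0],[0,0,-0.035,0,0,0],[0,0,-0.01,0,0,0],[0,0,0,0,0,0]]'
python3 drive.py '[[0,0,0,0,0,0.12],[0,0,0,0,0,0.12],[0,0,0,0,0,0.12],[0,0,0,0,0,0.12],[0,0,0,0,0,0.12],[0,0,0,0,0,0.12],[0,0,0,0,0,0.12],[0,0,0,0,0,0.12]]'
python3 drive.py '[[0,0,0,0,0,0.12],[0,0,0,0,0,0.12],[0,0,0,0,0,0.12],[0,0,0,0,0,0.12],[0,0,0,0,0,0.13],[0,0,0,0,0,0]]'
python3 -c "
from h import *
tabs(cam('top')); tabs(cam('scene')); tip([-.156,.03,.20],-.24)"
```

```text
time: 44.92
tool_pos: [0.403, 0.0207, 0.3796]
tool_rot: [3.135, -0.0, 1.327]
contact_force: [0.4, 0.1, 0.4]
opening: 0.0006
grip_force: 0.0
time: 45.58
tool_pos: [0.402, 0.0208, 0.3758]
tool_rot: [-3.141, 0.002, 0.361]
contact_force: [-0.1, -0.6, -0.1]
opening: 0.0004
grip_force: 0.0
time: 46.08
tool_pos: [0.4021, 0.0208, 0.3759]
tool_rot: [3.141, 0.002, -0.243]
contact_force: [0.1, 0.3, 1.0]
opening: 0.0001
grip_force: 0.0
[([277.2, 146.0], 287), ([189.2, 155.2], 45), ([437.2, 170.6], 915), ([452.1, 274.0], 947), ([425.3, 249.7], 33), ([429.4, 264.4], 35), ([252.7, 273.9], 338), ([425.7, 291.3], 59), ([457.8, 371.5], 723), ([438.2, 397.0], 29)]
0.65 near [253.4 273.8] side [326.7 259.4] far [276.3 146.1]
-0.1 near [254.1 275. ] side [328.4 259.4] far [277.4 145.9]
[([391.9, 155.3], 16), ([16.1, 170.1], 207), ([288.6, 169.6], 135), ([394.1, 193.0], 142), ([263.7, 192.1], 17), ([279.3, 203.1], 184), ([197.3, 298.6], 29), ([190.8, 300.3], 18), ([179.1, 367.5], 16)]
0.65 near [287.7 168.4] side [278.8 194.8] far [393.1 185.4]
-0.1 near [286.6 173.5] side [278.1 201.6] far [394.4 191.6]
d_tool [-0.0797 -0.1593 -0.0018] rotvec [0.0006 0.0013 0.0058] tgt tcp [0.362 0.194 0.378]
```

```bash
python3 drive.py '[[-0.016,-0.032,0,0,0,0],[-0.016,-0.032,0,0,0,0],[-0.016,-0.032,0,0,0,0],[-0.016,-0.032,0,0,0,0],[-0.016,-0.032,0,0,0,0],[0,0,0,0,0,0],[0,0,0,0,0,0]]'
python3 -c "
from h import *
tip([-.156,.03,.160],-.24)"
```

```text
time: 46.77
tool_pos: [0.3617, 0.1965, 0.3764]
tool_rot: [3.141, 0.0, -0.231]
contact_force: [-0.4, -0.8, 0.8]
opening: 0.0007
grip_force: 0.0
d_tool [0.0005 0.0022 0.0384] rotvec [0.0009 0.0004 0.0093] tgt tcp [0.362 0.194 0.338]
```

```bash
python3 drive.py '[[0,0.002,0.015,0,0,0],[0,0,0.014,0,0,0],[0,0,0.008,0,0,0],[0,0,0.006,0,0,0],[0,0,0.006,0,0,0],[0,0,0,0,0,0]]'
python3 drive.py '[[0,0,0.005,0,0,0],[0,0,0.005,0,0,0],[0,0,0.005,0,0,0],[0,0,0,0,0,0]]'
python3 drive.py '[[0,0,-0.02,0,0,0],[0,0,-0.035,0,0,0],[0,0,-0.01,0,0,0],[0,0,0,0,0,0]]'
python3 -c "
from h import *
tabs(cam('scene'))"
```

```text
time: 47.27
tool_pos: [0.362, 0.1927, 0.3271]
tool_rot: [3.14, 0.001, -0.239]
contact_force: [-0.2, -0.0, 0.3]
opening: 0.0002
grip_force: 0.4
time: 47.6
tool_pos: [0.3617, 0.1931, 0.312]
tool_rot: [3.14, 0.001, -0.238]
contact_force: [0.0, 0.8, 0.1]
opening: 0.0005
grip_force: 0.0
time: 47.93
tool_pos: [0.3626, 0.1935, 0.3804]
tool_rot: [-3.139, -0.005, -0.238]
contact_force: [-0.2, 0.0, -1.0]
opening: 0.0006
grip_force: 0.0
[([391.6, 155.3], 17), ([16.6, 170.0], 204), ([285.7, 174.0], 81), ([394.2, 193.0], 144), ([263.9, 191.9], 16), ([279.8, 202.9], 192), ([197.0, 298.9], 29), ([191.0, 300.5], 16), ([340.2, 384.0], 16)]
0.65 near [287.7 168.4] side [278.8 194.8] far [393.1 185.4]
-0.1 near [286.6 173.5] side [278.1 201.6] far [394.4 191.6]
```

All three tabs are home (near blob now at row 174). I'll locate the pump's trigger and grip by colour.

Run:
```python
from h import *
c=cam("top"); s=cam("scene")
def seg(c,lo,hi,box,lo2=None,hi2=None):
    h=cv2.cvtColor(c["image"],cv2.COLOR_RGB2HSV); m=cv2.inRange(h,lo,hi)
    if lo2: m|=cv2.inRange(h,lo2,hi2)
    M=np.zeros_like(m); u0,v0,u1,v1=box; M[v0:v1,u0:u1]=m[v0:v1,u0:u1]
    cn=max(cv2.findContours(M,0,1)[0],key=cv2.contourArea); return cn[:,0,:],cv2.boxPoints(cv2.minAreaRect(cn)).round(1).tolist(),cv2.contourArea(cn)
red=((0,140,100),(4,255,255)); red2=((172,140,100),(180,255,255)); blk=((0,0,0),(180,255,45))
for nm,cc,b in (("top",c,(300,135,345,180)),("scene",s,(370,190,400,250))):
    for n,a in (("red",(*red,b,*red2)),("black",(*blk,b))):
        p,r,A=seg(cc,*a[:2],*a[2:]); print(nm,n,A,r,"ext",p.min(0),p.max(0))
# hypotheses: project trigger/grip boxes for pump centre kiln (kx,ky)
for kx in (.14,.15,.16):
    for ky in (-.06,-.05,-.04): print(kx,ky,"trig top",proj(c,k2w((kx,ky-.024,.134))).round(1),proj(s,k2w((kx,ky-.024,.134))).round(1),"grip top",proj(c,k2w((kx,ky+.01,.138))).round(1),proj(s,k2w((kx,ky+.01,.138))).round(1))
```

```text
top red 29.5 [[323.3999938964844, 156.89999389648438], [330.20001220703125, 146.8000030517578], [334.5, 149.6999969482422], [327.79998779296875, 159.8000030517578]] ext [325 148] [332 158]
top black 152.0 [[303.8999938964844, 160.5], [308.1000061035156, 142.1999969482422], [330.1000061035156, 147.3000030517578], [325.8999938964844, 165.60000610351562]] ext [304 144] [326 165]
scene red 173.0 [[380.0, 212.0], [389.0, 212.0], [389.0, 236.0], [380.0, 236.0]] ext [380 212] [389 236]
scene black 123.5 [[385.0, 205.0], [395.0, 205.0], [395.0, 246.0], [385.0, 246.0]] ext [385 205] [395 246]
0.14 -0.06 trig top [334.1 162.3] [372.2 213.9] grip top [319.5 158.4] [377.7 205.7]
0.14 -0.05 trig top [329.8 161.2] [373.8 211.9] grip top [315.2 157.4] [379.2 203.9]
0.14 -0.04 trig top [325.5 160.2] [375.4 210. ] grip top [310.9 156.4] [380.7 202.1]
0.15 -0.06 trig top [335.2 158. ] [376.6 214.9] grip top [320.6 154.2] [382.  206.7]
0.15 -0.05 trig top [330.9 157. ] [378.2 212.9] grip top [316.2 153.1] [383.5 204.8]
0.15 -0.04 trig top [326.6 156. ] [379.8 210.9] grip top [311.9 152.1] [385. 203.]
0.16 -0.06 trig top [336.2 153.8] [381.1 215.9] grip top [321.6 149.9] [386.4 207.6]
0.16 -0.05 trig top [331.9 152.8] [382.6 213.9] grip top [317.3 148.9] [387.8 205.7]
0.16 -0.04 trig top [327.6 151.7] [384.2 211.9] grip top [313.  147.9] [389.3 203.9]
```

```bash
python3 -c "
from h import *
c=cam('top'); s=cam('scene'); p,e=tri(ray(c,329,153),ray(s,384.5,212.3)); print('trigger top',w2k(p).round(4),e)
goto(k2w([.161,-.0395,.21]),down(-.24))"
```

```text
trigger top [ 0.1598 -0.067   0.1342] [0.001975007059900326, 0.0019750070599002987]
d_tool [0.3167 0.069  0.0071] rotvec [0.0018 0.0021 0.0018] tgt tcp [0.653 0.051 0.369]
```

Trigger top at z = 0.134, as it should be. I'll move over the pump.

```bash
python3 drive.py '[[0.032,0.007,0,0,0,0],[0.032,0.007,0,0,0,0],[0.032,0.007,0,0,0,0],[0.032,0.007,0,0,0,0],[0.032,0.007,0,0,0,0],[0.032,0.007,0,0,0,0],[0.032,0.007,0,0,0,0],[0.032,0.007,0,0,0,0]]' 0.08 20
python3 drive.py '[[0.032,0.007,0,0,0,0],[0.029,0.006,0,0,0,0],[0,0,0,0,0,0],[0,0,0,0,0,0],[0,0,0,0,0,0]]'
python3 -c "
from h import *
goto(k2w([.161,-.0395,.117]),down(-.24))
c=cam('wrist');
for n,q in dict(grip=(.161,-.033,.138),trig=(.161,-.067,.134)).items(): print(n,proj(c,k2w(q)).round(1))
h=cv2.cvtColor(c['image'],cv2.COLOR_RGB2HSV); m=cv2.inRange(h,(0,150,90),(4,255,255))|cv2.inRange(h,(172,150,90),(180,255,255)); n,l,st,ce=cv2.connectedComponentsWithStats(m); print([(ce[i].round(1).tolist(),st[i].tolist()) for i in range(1,n) if st[i,4]>60]); cv2.imwrite('pics/w10.png',c['image'][:,:,::-1])"
```

```text
time: 48.85
tool_pos: [0.5987, 0.0774, 0.3762]
tool_rot: [3.141, 0.003, -0.238]
contact_force: [0.5, 0.7, 0.3]
opening: 0.0489
grip_force: 0.0
time: 49.27
tool_pos: [0.6532, 0.0515, 0.3763]
tool_rot: [3.141, 0.003, -0.238]
contact_force: [0.2, -0.8, -0.2]
opening: 0.0788
grip_force: 0.0
d_tool [1.000e-04 1.000e-04 1.003e-01] rotvec [0.0009 0.003  0.0017] tgt tcp [0.653 0.051 0.276]
grip [306.4 209.8]
trig [351.6 208.2]
[([342.0, 194.1], [324, 174, 36, 42, 902]), ([287.9, 291.0], [229, 286, 112, 18, 668])]
```

```bash
python3 drive.py '[[0.002,0.0015,0.03,0,0,0],[0,0,0.03,0,0,0],[0,0,0.015,0,0,0],[0,0,0,0,0,0]]'
python3 drive.py '[[0,0,0.015,0,0,0],[0,0,0.008,0,0,0],[0,0,0,0,0,0],[0,0,0,0,0,0]]'
python3 drive.py '[[0,0,0,0,0,0],[0,0,0,0,0,0],[0,0,0,0,0,0],[0,0,0,0,0,0],[0,0,0,0,0,0],[0,0,0,0,0,0],[0,0,0,0,0,0],[0,0,0,0,0,0]]' 0.028 15
python3 drive.py '[[0,0,0,0,0,0],[0,0,0,0,0,0],[0,0,0,0,0,0],[0,0,0,0,0,0]]'
```

```text
time: 49.65
tool_pos: [0.6533, 0.0503, 0.299]
tool_rot: [3.14, 0.008, -0.237]
contact_force: [-0.1, -0.7, 0.9]
opening: 0.0798
grip_force: 0.0
time: 49.98
tool_pos: [0.6551, 0.0497, 0.2807]
tool_rot: [3.141, -0.0, -0.238]
contact_force: [0.9, -0.6, -0.1]
opening: 0.08
grip_force: 0.0
time: 50.65
tool_pos: [0.6556, 0.0507, 0.2801]
tool_rot: [-3.138, -0.001, -0.239]
contact_force: [2.2, 0.0, 0.8]
opening: 0.0324
grip_force: 15.0
time: 50.98
tool_pos: [0.6557, 0.0508, 0.2801]
tool_rot: [-3.139, -0.001, -0.238]
contact_force: [2.3, 5.4, 1.5]
opening: 0.0331
grip_force: 15.0
```

Squeezed to 33 mm (full). Let out, squeeze again, let out.

```bash
W='[[0,0,0,0,0,0],[0,0,0,0,0,0],[0,0,0,0,0,0],[0,0,0,0,0,0],[0,0,0,0,0,0],[0,0,0,0,0,0],[0,0,0,0,0,0],[0,0,0,0,0,0]]' >/dev/null
python3 drive.py '[[0,0,0,0,0,0],[0,0,0,0,0,0],[0,0,0,0,0,0],[0,0,0,0,0,0],[0,0,0,0,0,0],[0,0,0,0,0,0],[0,0,0,0,0,0],[0,0,0,0,0,0]]' 0.08
python3 drive.py '[[0,0,0,0,0,0],[0,0,0,0,0,0],[0,0,0,0,0,0],[0,0,0,0,0,0]]'
python3 drive.py '[[0,0,0,0,0,0],[0,0,0,0,0,0],[0,0,0,0,0,0],[0,0,0,0,0,0],[0,0,0,0,0,0],[0,0,0,0,0,0],[0,0,0,0,0,0],[0,0,0,0,0,0]]' 0.028 20
python3 drive.py '[[0,0,0,0,0,0],[0,0,0,0,0,0],[0,0,0,0,0,0],[0,0,0,0,0,0],[0,0,0,0,0,0]]'
python3 drive.py '[[0,0,0,0,0,0],[0,0,0,0,0,0],[0,0,0,0,0,0],[0,0,0,0,0,0],[0,0,0,0,0,0],[0,0,0,0,0,0],[0,0,0,0,0,0],[0,0,0,0,0,0]]' 0.08
python3 drive.py '[[0,0,0,0,0,0],[0,0,0,0,0,0],[0,0,-0.03,0,0,0],[0,0,-0.035,0,0,0],[0,0,-0.035,0,0,0],[0,0,-0.03,0,0,0],[0,0,0,0,0,0]]'
```

```text
time: 51.65
tool_pos: [0.6553, 0.0496, 0.28]
tool_rot: [-3.142, -0.0, -0.238]
contact_force: [0.4, 0.2, 0.1]
opening: 0.0784
grip_force: 0.0
time: 51.98
tool_pos: [0.6553, 0.0494, 0.2799]
tool_rot: [3.141, -0.0, -0.238]
contact_force: [0.8, -0.0, 0.1]
opening: 0.0798
grip_force: 0.0
time: 52.65
tool_pos: [0.6556, 0.0507, 0.2801]
tool_rot: [-3.138, -0.001, -0.239]
contact_force: [0.5, -0.1, 1.0]
opening: 0.033
grip_force: 20.0
time: 53.07
tool_pos: [0.6556, 0.0508, 0.2801]
tool_rot: [-3.139, -0.001, -0.238]
contact_force: [2.7, 4.1, 0.7]
opening: 0.0329
grip_force: 20.0
time: 53.73
tool_pos: [0.6553, 0.0496, 0.28]
tool_rot: [-3.142, -0.0, -0.238]
contact_force: [-0.7, -0.6, 0.1]
opening: 0.0786
grip_force: 0.0
time: 54.32
tool_pos: [0.6557, 0.0496, 0.4179]
tool_rot: [-3.139, -0.013, -0.238]
contact_force: [1.3, 0.6, 0.7]
opening: 0.0802
grip_force: 0.0
```

Run:
```python
from h import *
s=cam("scene"); b=s["image"][:,:,::-1]; a=cv2.imread("pics/scene0.png"); tabs(s)
for n,(u0,v0,u1,v1) in dict(handle=(345,300,380,350),end=(344,350,366,376),trig=(376,206,394,250),hook=(374,250,400,272)).items():
    t=a[v0:v1,u0:u1]; r=cv2.matchTemplate(np.ascontiguousarray(b[v0-15:v1+15,u0-15:u1+15]),t,cv2.TM_CCOEFF_NORMED); _,m,_,p=cv2.minMaxLoc(r); print(n,round(m,2),(p[0]-15,p[1]-15))
h=cv2.cvtColor(s["image"],cv2.COLOR_RGB2HSV); m=cv2.inRange(h,(22,150,120),(32,255,255)); n,l,st,ce=cv2.connectedComponentsWithStats(m); print("yellow",[(ce[i].round(0).tolist(),st[i].tolist()) for i in range(1,n) if st[i,4]>60])
```

```text
[([16.4, 170.1], 214), ([285.9, 174.2], 76), ([393.8, 193.1], 127), ([263.8, 191.7], 17), ([279.6, 203.0], 193), ([197.2, 299.0], 28), ([191.0, 300.5], 16), ([361.4, 388.4], 25)]
0.65 near [287.7 168.4] side [278.8 194.8] far [393.1 185.4]
-0.1 near [286.6 173.5] side [278.1 201.6] far [394.4 191.6]
handle 0.97 (0, -1)
end 0.94 (-1, -1)
trig 0.95 (0, 0)
hook 0.96 (1, 0)
yellow [([37.0, 150.0], [24, 134, 28, 33, 582]), ([392.0, 173.0], [379, 156, 25, 33, 381]), ([262.0, 193.0], [256, 182, 12, 25, 171])]
```

```bash
python3 drive.py '[[0,0,0,0,0,0],[0,0,0,0,0,0],[0,0,0,0,0,0],[0,0,0,0,0,0]]'; python3 -c "
from cell import robot
print(robot.hand_in())"
```

```text
time: 54.7
tool_pos: [0.6552, 0.0494, 0.4083]
tool_rot: [3.141, 0.003, -0.238]
contact_force: [0.1, -0.7, -0.3]
opening: 0.0796
grip_force: 0.0
the job is handed in; nothing more can be done
None
```

I handed the job in at 54.7 s. Before the lid closed I saw all four blanks flat on the plate; since then my readings show the lid shut, three tabs home, two full squeezes let out, the pole in its rest and the bottle upright, but `hand_in` returned no verdict.

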